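# Close the binder tank with its cam-lock cap

## Task

Close the ink-binder tank in the print shop: pick up the cap with the two cam arms, set it on the tank's grooved neck and push it gently down, both arms still up, until it is fully home on the neck's collar. Then swing the two cam arms fully down, one after the other (either first), easing them to their stops without leaning on them, and leave the cap closed and the other things on the table where they are.

Things in the scene. Friction and masses are not known exactly. Their poses are not given: they have to be found in the camera images.
- tank: Low blue steel tank, 150 x 150 mm, 90 mm high, fixed on the left or right half of the work area. Origin: centre of its underside; its yaw does not matter. A 32 mm pipe rises from its lid to the neck: a dark rubber-faced collar (54 mm across, 6 mm thick) and on it a rigid brass adaptor, 37.6 mm across, 34 mm tall, its top edge bevelled 4 mm, with a groove 4 to 25 mm above the collar.
- port (a point): Centre of the tank's flat lid (90 mm above the table), on the neck's vertical axis. The neck is screwed in to a depth that differs from tank to tank: the collar's top face, on which the cap comes to rest, lies 60 to 90 mm above this point; that height is not measured, so feel for it.
- seal (a joint): Black rubber seal, a stub 27 mm across standing out of the neck. The cap's ceiling slides it down: 0 = out (its top 48 mm above the collar), 0.012 = fully in (36 mm; cap home). It resists with about 10 N all the way, stays where left, then stops hard; the cap's weight alone does not move it. The cap first meets it 12 mm above home.
- cap_grip (a point): Centre of the loose aluminium cap, on its axis, 28 mm above its mouth: a round cup 52 mm outside, 41 mm tall, plus an orange disc (34 mm across, 6 mm high) on top; about 0.45 kg. It stands mouth down. z points up; the cam arms stick out along +y (red) and -y (blue). Grasp it across x (52 mm, small flats); below the fingers are ledges 6 mm high, 11 mm out from the flats.
- cap_mouth (a point): Centre of the cap's open mouth (its underside). Bore 39 mm, 36 mm deep: it fits over the adaptor with 0.7 mm clearance all round, in any yaw, and may bind short of home if pushed off-centre or tilted (ease off a little, shift, push again). When home, this point lies at the collar's top face. A few mm higher, the cams catch on the neck and the arms do not close.
- cam_red (a joint): Red-tipped cam arm on the cap's +y side: a bar 65 mm long, 14 mm wide, 6 mm thick, pivot parallel to the cap's x axis, 29 mm from the cap's axis, 20 mm above its mouth. 0 = up, pointing out 45 deg above level; 1.483 rad = down at its hard stop, pointing out 40 deg below level. Starts at 0 to 0.3. Stays where left (friction 0.10 N m); push it down from above.
- cam_blue (a joint): Blue-tipped cam arm, the same, on the cap's -y side.
- cam_red_tip (a point): Outer end of the red arm, 65 mm from its pivot, mid-thickness.
- cam_blue_tip (a point): Outer end of the blue arm, 65 mm from its pivot, mid-thickness.
- cup_white: White cup, 60 mm across, 55 mm high; leave alone. Origin: centre of its underside (as for the following).
- cup_blue: Blue cup, 60 mm across, 55 mm high; leave alone.
- paste_bowl: White bowl, 110 mm across, 50 mm high; leave alone.
- baren: Round wooden printing pad, 120 mm across, 24 mm high; leave alone.
- pigment_jar: Jar with a red lid, 60 mm across, 85 mm high; leave alone.
- paste_brush: Brush 200 mm long lying on the table; leave alone.
- spare_ring: Black rubber ring, 48 mm across, 8 mm high; leave alone.
- carved_block: Carved wood block 190 x 140 x 22 mm; leave alone.
Things that resemble listed ones, but are neither listed nor needed, are in the scene too. Leave any pink or purple look-alike of the part that bears cap_grip alone.

How it is judged:
On the way, in this order (a step that is already met when the one before it is completed fails the run):
1. the cap sits on the neck, pushed home (seal pressed in to within 1.5 mm of its full 12 mm), with both cam arms still up (horizontal distance between cap_grip and port below 0.004 m and angle between cap_grip's own z axis and vertical below 0.07 rad and z of cap_grip in the frame of port below 0.123 m and value of joint seal above 0.0105 m and value of joint each of cam_red, cam_blue below 0.6 rad), for 0.2 s.
2. one cam arm is fully down (within 0.08 rad of its stop), the other is not (((value of joint cam_red above 1.4 rad and value of joint cam_blue below 1.2 rad) or (value of joint cam_blue above 1.4 rad and value of joint cam_red below 1.2 rad))), for 0.2 s.
3. both cam arms are fully down (value of joint each of cam_red, cam_blue above 1.4 rad), for 0.2 s.
At the end, for the whole second after the job is handed in: The cap sits on the neck at rest: its axis within 4 mm of the neck's and within 0.07 rad of vertical, the seal pressed in to within 1.5 mm of its full 12 mm, and both cam arms within 0.08 rad of their down stops (above 1.40 rad) (all of step 3 and horizontal distance between cap_grip and port below 0.004 m and angle between cap_grip's own z axis and vertical below 0.07 rad and z of cap_grip in the frame of port below 0.123 m and value of joint seal above 0.0105 m and linear speed of cap below 0.02 m/s); the robot touches nothing.
It fails at once if the cap, arms up, is forced onto the neck with more than 35 N (contact force between cap and tank above 35 N and value of joint each of cam_red, cam_blue below 0.6 rad).
It fails at once if a cam arm is pressed by the fingers with more than 25 N (contact force between the fingers and cam_red above 25 N or contact force between the fingers and cam_blue above 25 N).
It fails at once if the fingers press on the tank or its neck with more than 20 N (contact force between the fingers and tank above 20 N).
It fails at once if one of the other things on the table is moved by more than 30 mm (distance of any of cup_white, cup_blue, paste_bowl, baren, pigment_jar, paste_brush, spare_ring, carved_block from where it was at the start of the episode above 0.03 m).
It also fails if it takes over 72 s, if anything falls off the work surface, if the arm or the gripper's body presses on something with over 40 N, if the wrist force passes 120 N, or if a joint passes its speed limit or range.

## Robot

A 7-joint arm with a two-finger parallel gripper is mounted at the origin on the work surface. World frame = base frame: x ahead of the robot, y to its left, z up, the work surface at z = 0. Lengths are in m, angles in rad, forces in N, time in s.
With the tool pointing down it reaches from about 0.4 to 0.85 m from the base axis. Payload 10.4 kg.
Tool frame: the origin (TCP) lies between the finger pads; the fingertips stand tcp_to_tips ahead of it and the grasp point (between the pads) lies 8 mm behind it (tcp_to_tips is the distance from the TCP to the fingertips, in m); z points along the fingers, y is the line along which they close (so a half turn about z gives the same grasp; the last joint's range is limited). The gripper opens to 85 mm and grips with 20 to 120 N. Pads are 22 mm wide; open, the fingers measure 114 mm over their backs; the gripper's body (76 mm by 85 mm) begins 54 mm behind the grasp point. The pads swing forward as they close: fully open they stand 13 mm farther back than shut.
Start: joints at [-1.307, 0.332, -0.065, 1.46, 0.022, 1.35, -0.088], TCP at [0.177, 0.599, 0.242] pointing down, gripper open.
Joint ranges: [-2.6, 2.6], [-0.5, 2.12], [-1.47, 1.34], [0.16, 2.42], [-1.27, 4.41], [0.06, 2.06], [-2.6, 2.6]. Speed limits (rad/s): [2.22, 2.22, 2.79, 2.79, 3.14, 3.14, 3.14].

## Interface

Orientations are given as a unit quaternion [x, y, z, w].
In Python, from workcell import * gives the robot as it stands.
- The arm moves only by the tool apply_moves, never from a script. Its argument "rows" is a list of rows, each an object of numbers: "x", "y", "z": the shift along the tool's x, y, z in mm; "ax", "ay", "az": the turn, a rotation vector about the tool's x, y, z in degrees; "gripper": the closure, from 0 (fully open) to 1 (shut). A call has 1 to 5 rows; each row shifts and turns the commanded pose from where the row before left it, along the tool's axes as they then stand; what a row does not reach is not made up. A row lasts 1/12 s, in which the tool goes at most 41.7 mm and 7.16 degrees, less where a joint would pass 70% of its speed; a pose out of reach is approached as far as the arm can. A call with a gripper value outside its range is refused whole. The fingers move at their own pace and stop on an object; "newtons" is the grip in N (left out, the last holds). Time passes only in rows, so rows that do not move let the fingers close. It gives the time, the measured TCP pose, the force, the opening and the grip force at its end, in the units of the state.
- get_obs(): the state, without advancing time (a new reading comes with each control period).
- camera(name): name is "side" or "top"; returns a dict with "color" (384x512x3 uint8, red, green, blue), "fov_y" (degrees; the focal length in pixels is half the picture's height over the tangent of half this angle, whatever the lens; pixels are square), "cx", "cy" (the principal point, pixels), "rvec" (rotation vector, rad) and "tvec" (3), from world to camera coordinates, as OpenCV has them. Camera axes: x right, y down, z forward; pixel columns grow to the right and rows downward; lengths in m; the calibration is good to about 2 mm. A picture is of the moment at which its call begins. There is no depth.
- hand_in(): hands the job in; it is judged then, once.
The state is a dict: "clock": time; "joint_pos": joint angles; "joint_velocities": joint speeds; "tau": joint torques, N m; "position": TCP position; "ee_rot": TCP orientation; "ft_force": force on the tool from outside, world axes, zero at the start; "torque": the same for the moment, N m; "grip_width": opening from 0.0 (shut) to 1.0 (fully open); "grasp_force": force on a finger pad.
Only numpy, scipy, OpenCV 4.12 (cv2) and the standard library are available. Lean on these libraries where they do the work, as an engineer would, in place of code of your own. Each camera call takes 0.05 s, during which the arm holds its last target. There are 200 camera calls.

## Working session

There is one attempt and no reset: what is moved stays moved. The work goes in short steps, Python scripts to look and compute and a tool call to move; the robot and the scene stay as the last step left them, time stands still between calls to the robot, and variables do not carry over. Pictures are saved under pics/ and viewed, at most 10 in all, crops included, and the job is handed in when it is done.

Besides the shell and the picture viewer there is one more tool, called in YAML: its name, and indented under it one key for each argument. apply_moves: Moves the arm, as the interface text tells. Its arguments: {"type":"object","properties":{"rows":{"type":"array","items":{"type":"object","properties":{"x":{"type":"number"},"y":{"type":"number"},"z":{"type":"number"},"ax":{"type":"number"},"ay":{"type":"number"},"az":{"type":"number"},"gripper":{"type":"number"}}}},"newtons":{"type":"number"}},"required":["rows"]}

```bash
ls; mkdir -p pics
python3 - <<'E'
from workcell import *
import cv2
o=get_obs(); print(o)
try: print(tcp_to_tips)
except Exception as e: print(e)
for n in("side","top"):
    c=camera(n); cv2.imwrite(f"pics/{n}0.png",cv2.resize(c["color"][:,:,::-1],(800,600),interpolation=cv2.INTER_CUBIC))
    print(n,c["fov_y"],c["cx"],c["cy"],c["rvec"],c["tvec"],[k for k in c])
E
```

```text
pics
{'clock': 0.0, 'joint_pos': array([-1.3066142 ,  0.33289751, -0.06469508,  1.46094724,  0.02160165,
        1.34991411, -0.08852121]), 'joint_velocities': array([-0.00137676, -0.00019805,  0.00085693,  0.00015052, -0.00107139,
        0.00133566,  0.00024642]), 'tau': array([ 5.25398646e-04, -6.25459242e+01,  4.91412403e-02, -3.91601551e+01,
        1.62281713e-02,  1.02471421e-02, -2.06924184e-06]), 'position': array([0.17669642, 0.59911907, 0.24149708]), 'ee_rot': array([ 1.42902323e-01,  9.89736523e-01, -7.32042892e-04, -6.93996883e-05]), 'ft_force': array([-0.5864742 , -0.4735204 ,  0.43106577]), 'torque': array([0.00722586, 0.02319901, 0.010224  ]), 'grasp_force': 0.0, 'grip_width': 0.9988513352438313}
0.011
side 53.15258276913827 256.49841376350406 192.7399178480597 [ 2.18949109 -0.22431042  0.09302084] [-0.49842667  0.18277869  1.05047818] ['color', 'fov_y', 'cx', 'cy', 'rvec', 'tvec']
top 51.120847288233044 256.6626839626956 191.19476356553582 [ 2.14226298 -2.18566738  0.11850791] [0.02369768 0.53232687 1.27471401] ['color', 'fov_y', 'cx', 'cy', 'rvec', 'tvec']
```

View pics/side0.png

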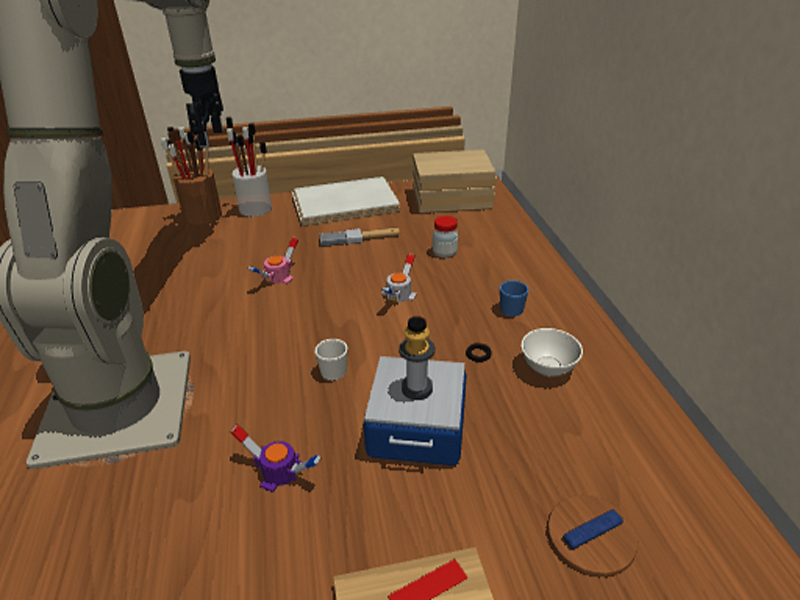

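View pics/top0.png

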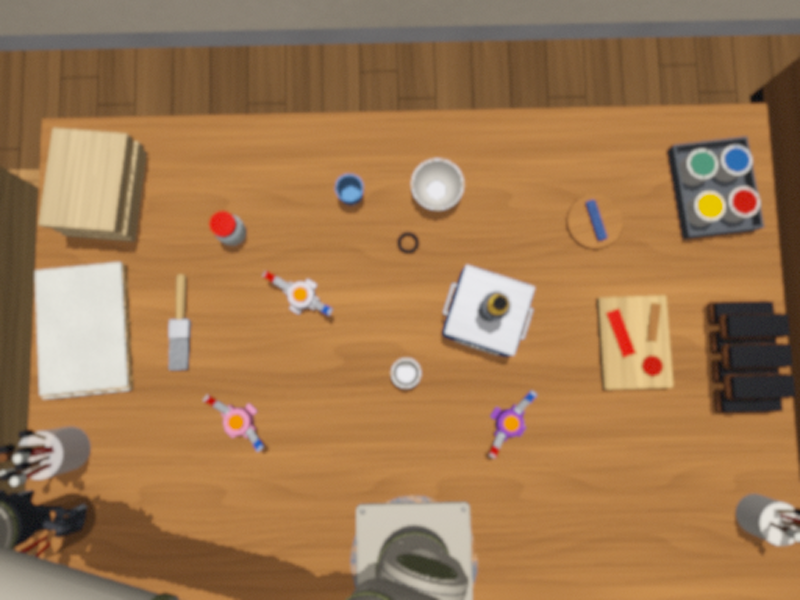

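The real (silver) cap is at about (300,295) in the top view and (398,285) in the side view. The neck top is at about (497,304) top and (417,323) side. The pink and purple ones are decoys.

```bash
cat > h.py <<'E'
from workcell import *
import cv2, numpy as np
from scipy.optimize import least_squares
from scipy.spatial.transform import Rotation as R
def cam(n):
    c=camera(n); f=192/np.tan(np.radians(c["fov_y"]/2))
    K=np.array([[f,0,c["cx"]],[0,f,c["cy"]],[0,0,1]])
    return c["color"][:,:,::-1],K,np.array(c["rvec"],float),np.array(c["tvec"],float)
def proj(C,P): return cv2.projectPoints(np.atleast_2d(np.array(P,float)),C[2],C[3],C[1],None)[0][:,0]
def atz(C,uv,z):
    Rm=cv2.Rodrigues(C[2])[0]; o=-Rm.T@C[3]; d=Rm.T@np.linalg.inv(C[1])@np.array([uv[0],uv[1],1.])
    return o+d*(z-o[2])/d[2]
def tri(Cs,uvs):
    return least_squares(lambda p:np.concatenate([proj(C,p)[0]-u for C,u in zip(Cs,uvs)]),[.6,0,.1])
def crop(img,u,v,w,h,s):
    u,v=int(u-w/2),int(v-h/2); return cv2.resize(img[v:v+h,u:u+w],None,fx=s,fy=s,interpolation=cv2.INTER_CUBIC),(u,v)
E
python3 - <<'E'
from h import *
T=cam("top");S=cam("side"); k=.64
a,b=[],[]
for img,u,v in((T[0],192,189),(T[0],314,198),(S[0],256,180),(S[0],267,230)):
    c,o=crop(img,u,v,66,50,6); a.append(c); print(o)
cv2.imwrite("pics/c1.png",np.vstack([np.hstack(a[:2]),np.hstack(a[2:])]))
E
```

```text
(159, 164)
(281, 173)
(223, 155)
(234, 205)
```

View pics/c1.png

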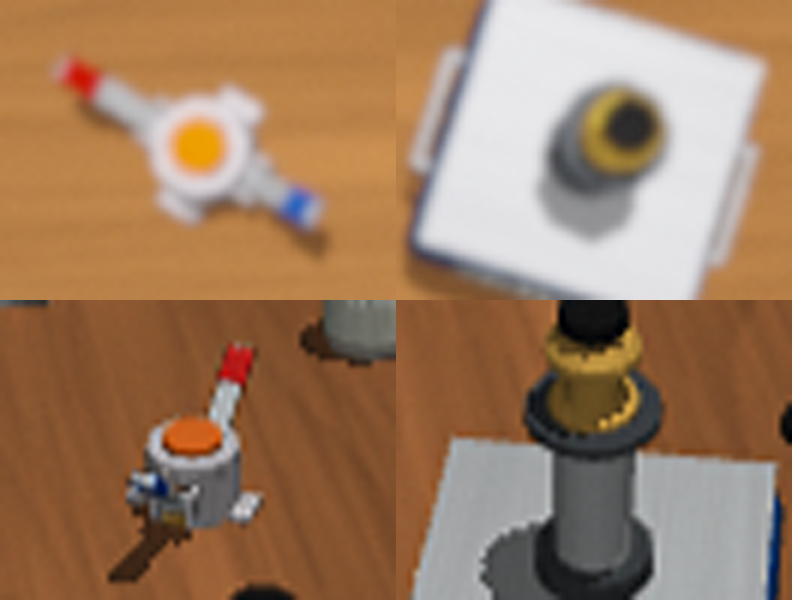

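Run:
```python
from h import *
T=cam("top");S=cam("side")
px=lambda o,u,v:np.array([(u+.5)/6-.5+o[0],(v+.5)/6-.5+o[1]])
t=px((159,164),198,146); s=px((223,155),193,137)
r=tri([T,S],[t,s]); print("disc",r.x,r.fun)
print("disc@.047",atz(T,t,.047),atz(S,s,.047))
red=px((159,164),63,72); bl=px((159,164),316,211)
for z in(.06,.07,.055):print(z,atz(T,red,z)[:2],atz(T,bl,z)[:2])
seal=px((281,173),236,126); ss=np.array([417,322])*.64-.2
r=tri([T,S],[seal,ss]); print("seal",r.x,r.fun)
br=px((281,173),227,130); print("brass@.20",atz(T,br,.2), "@.21",atz(T,br,.21))
lid=[atz(T,np.array(p)*.64-.2,.09) for p in((466,266),(535,285),(515,354),(445,333))]; print("lid",np.mean(lid,0))
col=px((234,205),197,105)
for z in(.15,.16,.17,.18):print(z,atz(S,col,z))
```

```text
disc [0.54636781 0.22170134 0.04590912] [ 0.01922066 -0.21412015 -0.22101695  0.03275789]
disc@.047 [0.54554279 0.22158663 0.047     ] [0.54683235 0.22012627 0.047     ]
0.06 [0.58499326 0.29111169] [0.50814394 0.1572586 ]
0.07 [0.58344407 0.28891503] [0.50720192 0.15611951]
0.055 [0.58576786 0.29221002] [0.50861494 0.15782815]
seal [ 0.5021923  -0.16130795  0.22498111] [ 0.0484374  -0.4790669  -0.38888751  0.06034458]
brass@.20 [ 0.50160628 -0.16078387  0.2       ] @.21 [ 0.50060519 -0.15923927  0.21      ]
lid [ 0.50209004 -0.16236521  0.09      ]
0.15 [ 0.50938379 -0.12997389  0.15      ]
0.16 [ 0.50685315 -0.14144754  0.16      ]
0.17 [ 0.50432251 -0.15292119  0.17      ]
0.18 [ 0.50179187 -0.16439484  0.18      ]
```

Cap at about (0.546, 0.221), with its +y axis at about 60°. Neck at about (0.502, −0.161), collar at about z 0.177. I'll rise, travel and turn.

apply_moves:
  rows:
    - {"z": -40}
    - {"z": -40}
    - {"x": -33,"y": -18.5}
    - {"x": -33,"y": -18.5}
    - {"x": -33,"y": -18.5}

```text
invalid input at $.rows[0]: expected keys x, y, z, ax, ay, az, gripper
```

apply_moves:
  rows:
    - {"x": -33,"y": -18.5}
    - {"x": -33,"y": -18.5}
    - {"x": -33,"y": -18.5}
    - {"x": -33,"y": -18.5}
    - {"x": -33,"y": -18.5}

```text
invalid input at $.rows[0]: expected keys x, y, z, ax, ay, az, gripper
```

apply_moves:
  rows:
    - {"x": -33,"y": -18.5}
    - {"x": -33,"y": -18.5}
    - {"x": -33,"y": -18.5}
    - {"x": -33,"y": -18.5}
    - {"x": -33,"y": -18.5}

```text
invalid input at $.rows[0]: expected keys x, y, z, ax, ay, az, gripper
```

apply_moves:
  rows:
    - {"x": -33,"y": -18.5,"az": 6.9}
    - {"az": 6.9}
    - {"az": 6.9}
    - {"az": 6.9}
    - {"az": 6.9}

```text
invalid input at $.rows[0]: expected keys x, y, z, ax, ay, az, gripper
```

apply_moves:
  rows:
    - {"az": 6.9}
    - {"az": 6.9}
    - {"az": 6.9}
    - {"az": 6.9}
    - {"az": 6.9}

```text
invalid input at $.rows[0]: expected keys x, y, z, ax, ay, az, gripper
```

apply_moves:
  rows:
    - {"az": 6.9}
    - {"az": 6.9}
    - {"az": 6.9}
    - {"az": 6.9}
    - {"az": 6.9}

```text
invalid input at $.rows[0]: expected keys x, y, z, ax, ay, az, gripper
```

apply_moves:
  rows:
    - {"x": 0,"y": 0,"z": -40,"ax": 0,"ay": 0,"az": 0,"gripper": 0}
    - {"x": 0,"y": 0,"z": -40,"ax": 0,"ay": 0,"az": 0,"gripper": 0}
    - {"x": -33,"y": -18.5,"z": 0,"ax": 0,"ay": 0,"az": 0,"gripper": 0}
    - {"x": -33,"y": -18.5,"z": 0,"ax": 0,"ay": 0,"az": 0,"gripper": 0}
    - {"x": -33,"y": -18.5,"z": 0,"ax": 0,"ay": 0,"az": 0,"gripper": 0}

```text
clock: 0.72
position: [0.2566, 0.5176, 0.3229]
ee_rot: [0.142, 0.99, 0.001, 0.0]
ft_force: [0.9, -0.4, 0.4]
grip_width: 1.004
grasp_force: 0.0
```

apply_moves:
  rows:
    - {"x": -33,"y": -18.5,"z": 0,"ax": 0,"ay": 0,"az": 0,"gripper": 0}
    - {"x": -33,"y": -18.5,"z": 0,"ax": 0,"ay": 0,"az": 0,"gripper": 0}
    - {"x": -33,"y": -18.5,"z": 0,"ax": 0,"ay": 0,"az": 0,"gripper": 0}
    - {"x": -33,"y": -18.5,"z": 0,"ax": 0,"ay": 0,"az": 0,"gripper": 0}
    - {"x": -33,"y": -18.5,"z": 0,"ax": 0,"ay": 0,"az": 0,"gripper": 0}

```text
clock: 1.13
position: [0.3891, 0.3813, 0.3225]
ee_rot: [0.143, 0.99, 0.0, 0.0]
ft_force: [1.0, 0.3, 0.6]
grip_width: 1.003
grasp_force: 0.0
```

apply_moves:
  rows:
    - {"x": -33,"y": -18.5,"z": 0,"ax": 0,"ay": 0,"az": 0,"gripper": 0}
    - {"x": -33,"y": -18.5,"z": 0,"ax": 0,"ay": 0,"az": 0,"gripper": 0}
    - {"x": -33,"y": -18.5,"z": 0,"ax": 0,"ay": 0,"az": 0,"gripper": 0}
    - {"x": -33,"y": -18.5,"z": 0,"ax": 0,"ay": 0,"az": 0,"gripper": 0}
    - {"x": -33,"y": -18.5,"z": 0,"ax": 0,"ay": 0,"az": 0,"gripper": 0}

```text
clock: 1.55
position: [0.5212, 0.2459, 0.3225]
ee_rot: [0.143, 0.99, 0.0, 0.0]
ft_force: [0.8, 1.0, 0.9]
grip_width: 0.994
grasp_force: 0.0
```

apply_moves:
  rows:
    - {"x": -33,"y": -18.5,"z": 0,"ax": 0,"ay": 0,"az": 6.9,"gripper": 0}
    - {"x": 0,"y": 0,"z": 0,"ax": 0,"ay": 0,"az": 6.9,"gripper": 0}
    - {"x": 0,"y": 0,"z": 0,"ax": 0,"ay": 0,"az": 6.9,"gripper": 0}
    - {"x": 0,"y": 0,"z": 0,"ax": 0,"ay": 0,"az": 6.9,"gripper": 0}
    - {"x": 0,"y": 0,"z": 0,"ax": 0,"ay": 0,"az": 6.9,"gripper": 0}

```text
clock: 1.97
position: [0.5467, 0.2202, 0.3222]
ee_rot: [0.433, 0.901, -0.0, -0.0]
ft_force: [-0.3, 1.0, -0.2]
grip_width: 0.998
grasp_force: 0.0
```

apply_moves:
  rows:
    - {"x": 0,"y": 0,"z": 0,"ax": 0,"ay": 0,"az": 6.9,"gripper": 0}
    - {"x": 0,"y": 0,"z": 0,"ax": 0,"ay": 0,"az": 6.9,"gripper": 0}
    - {"x": 0,"y": 0,"z": 0,"ax": 0,"ay": 0,"az": 6.9,"gripper": 0}
    - {"x": 0,"y": 0,"z": 0,"ax": 0,"ay": 0,"az": 6.9,"gripper": 0}
    - {"x": 0,"y": 0,"z": 0,"ax": 0,"ay": 0,"az": 6.9,"gripper": 0}

```text
clock: 2.38
position: [0.5466, 0.2204, 0.3223]
ee_rot: [0.681, 0.733, 0.0, -0.0]
ft_force: [0.1, 0.5, 0.5]
grip_width: 1.001
grasp_force: 0.0
```

apply_moves:
  rows:
    - {"x": 0,"y": 0,"z": 0,"ax": 0,"ay": 0,"az": 6.9,"gripper": 0}
    - {"x": 0,"y": 0,"z": 0,"ax": 0,"ay": 0,"az": 6.9,"gripper": 0}
    - {"x": 0,"y": 0,"z": 0,"ax": 0,"ay": 0,"az": 6.9,"gripper": 0}
    - {"x": 0,"y": 0,"z": 0,"ax": 0,"ay": 0,"az": 6.9,"gripper": 0}
    - {"x": 0,"y": 0,"z": 0,"ax": 0,"ay": 0,"az": 6.9,"gripper": 0}

```text
clock: 2.8
position: [0.5466, 0.2204, 0.3223]
ee_rot: [0.867, 0.498, 0.0, -0.0]
ft_force: [-0.6, -0.2, 0.2]
grip_width: 0.997
grasp_force: 0.0
```

apply_moves:
  rows:
    - {"x": 0,"y": 0,"z": 38,"ax": 0,"ay": 0,"az": 0,"gripper": 0}
    - {"x": 0,"y": 0,"z": 38,"ax": 0,"ay": 0,"az": 0,"gripper": 0}
    - {"x": 0,"y": 0,"z": 38,"ax": 0,"ay": 0,"az": 0,"gripper": 0}
    - {"x": 0,"y": 0,"z": 38,"ax": 0,"ay": 0,"az": 0,"gripper": 0}
    - {"x": 0,"y": 0,"z": 38,"ax": 0,"ay": 0,"az": 0,"gripper": 0}

```text
clock: 3.22
position: [0.5464, 0.2204, 0.1308]
ee_rot: [0.866, 0.501, 0.0, -0.0]
ft_force: [0.5, 0.3, -0.3]
grip_width: 0.999
grasp_force: 0.0
```

Run:
```python
from h import *
T=cam("top");S=cam("side"); print(get_obs()["position"])
a=crop(T[0],192,186,80,100,5)[0];b=crop(S[0],256,170,80,100,5)[0]
cv2.imwrite("pics/c2.png",np.hstack([a,b]))
```

```text
[0.54311173 0.2190856  0.12670376]
```

View pics/c2.png

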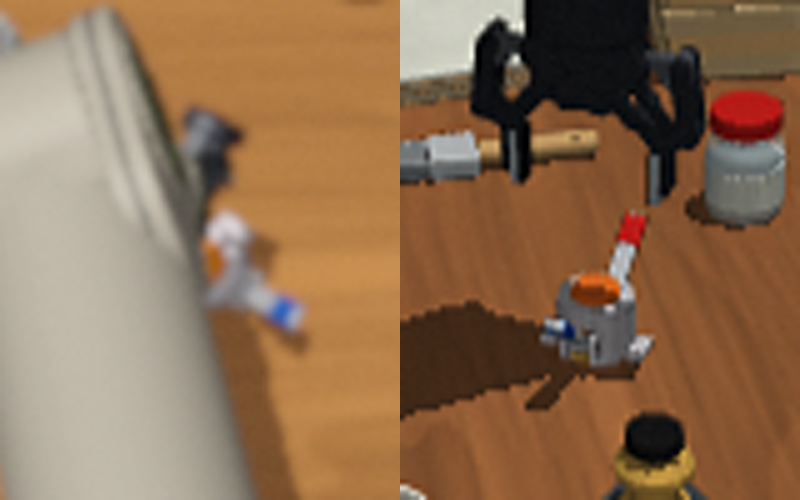

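The gripper straddles the cap and the orientation matches. Let me settle and check the position.

apply_moves:
  rows:
    - {"x": 0,"y": 0,"z": 0,"ax": 0,"ay": 0,"az": 0,"gripper": 0}
    - {"x": 0,"y": 0,"z": 0,"ax": 0,"ay": 0,"az": 0,"gripper": 0}

```text
clock: 3.48
position: [0.548, 0.2208, 0.1349]
ee_rot: [0.866, 0.5, 0.002, 0.0]
ft_force: [-0.2, -0.7, 0.8]
grip_width: 1.005
grasp_force: 0.0
```

Run:
```python
from h import *
S=cam("side"); o=get_obs();p=o["position"]; Rm=R.from_quat(o["ee_rot"]).as_matrix()
print(p,np.degrees(R.from_quat(o["ee_rot"]).as_rotvec()))
for h in(.0435,-.0435):
    print((proj(S,p+Rm@[0,h,.0])[0]-[216,120])*5+[400,0])
    print((proj(S,p+Rm@[0,h,.011])[0]-[216,120])*5+[400,0])
for d in (np.zeros(3),): print("tool shift to cap",(Rm.T@(np.array([.546,.221,.021])-p))*1000)
```

```text
[0.54822486 0.22096495 0.13525642] [-155.83483429  -90.0810081    -0.37196963]
[658.04446019 181.51666564]
[658.06824756 196.41305473]
[529.46749324 161.38870718]
[530.16055269 176.11030942]
tool shift to cap [ -1.49100381  -2.17804334 114.24759935]
```

apply_moves:
  rows:
    - {"x": 0,"y": 0,"z": 22,"ax": 0,"ay": 0,"az": 0,"gripper": 0}
    - {"x": 0,"y": 0,"z": 22,"ax": 0,"ay": 0,"az": 0,"gripper": 0}
    - {"x": 0,"y": 0,"z": 22,"ax": 0,"ay": 0,"az": 0,"gripper": 0}
    - {"x": 0,"y": 0,"z": 16,"ax": 0,"ay": 0,"az": 0,"gripper": 0}
    - {"x": 0,"y": 0,"z": 10,"ax": 0,"ay": 0,"az": 0,"gripper": 0}

```text
clock: 3.95
position: [0.5473, 0.2209, 0.0408]
ee_rot: [0.866, 0.501, 0.001, -0.0]
ft_force: [0.7, -0.4, 0.6]
grip_width: 0.999
grasp_force: 0.0
```

apply_moves:
  rows:
    - {"x": 0,"y": 0,"z": 6,"ax": 0,"ay": 0,"az": 0,"gripper": 0}
    - {"x": 0,"y": 0,"z": 3,"ax": 0,"ay": 0,"az": 0,"gripper": 0}
    - {"x": 0,"y": 0,"z": 0,"ax": 0,"ay": 0,"az": 0,"gripper": 0}
    - {"x": 0,"y": 0,"z": 0,"ax": 0,"ay": 0,"az": 0,"gripper": 0}
    - {"x": 0,"y": 0,"z": 0,"ax": 0,"ay": 0,"az": 0,"gripper": 0}

```text
clock: 4.37
position: [0.5473, 0.2207, 0.0324]
ee_rot: [0.866, 0.5, 0.001, -0.0]
ft_force: [0.1, -0.7, 0.3]
grip_width: 0.999
grasp_force: 0.0
```

Run:
```python
from h import *
S=cam("side"); o=get_obs();p=o["position"]; Rm=R.from_quat(o["ee_rot"]).as_matrix()
print(p,np.degrees(R.from_quat(o["ee_rot"]).as_rotvec()),o["ft_force"])
cv2.imwrite("pics/c3.png",crop(S[0],256,175,80,75,8)[0])
```

```text
[0.54720342 0.22068097 0.0322375 ] [-1.55823109e+02 -9.00942991e+01 -1.33311978e-01] [-0.32962455  0.34799288  0.33155313]
```

View pics/c3.png

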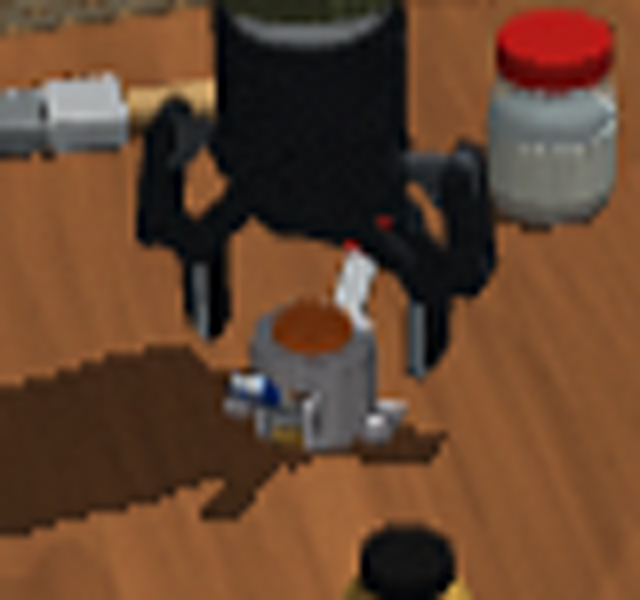

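apply_moves:
  rows:
    - {"x": 0,"y": 0,"z": 6,"ax": 0,"ay": 0,"az": 0,"gripper": 0}
    - {"x": 0,"y": 0,"z": 5,"ax": 0,"ay": 0,"az": 0,"gripper": 0}
    - {"x": 0,"y": 0,"z": 0,"ax": 0,"ay": 0,"az": 0,"gripper": 0}
    - {"x": 0,"y": 0,"z": 0,"ax": 0,"ay": 0,"az": 0,"gripper": 0.2}
    - {"x": 0,"y": 0,"z": 0,"ax": 0,"ay": 0,"az": 0,"gripper": 0.3}
  newtons: 60

```text
clock: 4.83
position: [0.5466, 0.2203, 0.0202]
ee_rot: [0.866, 0.5, -0.0, -0.0]
ft_force: [0.5, -0.4, 0.2]
grip_width: 0.748
grasp_force: 0.0
```

apply_moves:
  rows:
    - {"x": 0,"y": 0,"z": 0,"ax": 0,"ay": 0,"az": 0,"gripper": 0.5}
    - {"x": 0,"y": 0,"z": 0,"ax": 0,"ay": 0,"az": 0,"gripper": 1}
    - {"x": 0,"y": 0,"z": 0,"ax": 0,"ay": 0,"az": 0,"gripper": 1}
    - {"x": 0,"y": 0,"z": 0,"ax": 0,"ay": 0,"az": 0,"gripper": 1}
    - {"x": 0,"y": 0,"z": 0,"ax": 0,"ay": 0,"az": 0,"gripper": 1}

```text
clock: 5.25
position: [0.5468, 0.2206, 0.0207]
ee_rot: [0.866, 0.501, 0.0, -0.0]
ft_force: [-1.2, 0.6, 5.6]
grip_width: 0.598
grasp_force: 64.1
```

apply_moves:
  rows:
    - {"x": 0,"y": 0,"z": -8,"ax": 0,"ay": 0,"az": 0,"gripper": 1}
    - {"x": 0,"y": 0,"z": -20,"ax": 0,"ay": 0,"az": 0,"gripper": 1}
    - {"x": 0,"y": 0,"z": -30,"ax": 0,"ay": 0,"az": 0,"gripper": 1}
    - {"x": 0,"y": 0,"z": -35,"ax": 0,"ay": 0,"az": 0,"gripper": 1}
    - {"x": 0,"y": 0,"z": -35,"ax": 0,"ay": 0,"az": 0,"gripper": 1}

```text
clock: 5.67
position: [0.5457, 0.2196, 0.1489]
ee_rot: [0.866, 0.5, -0.001, 0.0]
ft_force: [1.7, 0.8, -4.9]
grip_width: 0.595
grasp_force: 64.0
```

apply_moves:
  rows:
    - {"x": 0,"y": 0,"z": -35,"ax": 0,"ay": 0,"az": 0,"gripper": 1}
    - {"x": 0,"y": 0,"z": -35,"ax": 0,"ay": 0,"az": 0,"gripper": 1}
    - {"x": 0,"y": 0,"z": -30,"ax": 0,"ay": 0,"az": 0,"gripper": 1}
    - {"x": 0,"y": 0,"z": -20,"ax": 0,"ay": 0,"az": 0,"gripper": 1}
    - {"x": 0,"y": 0,"z": -10,"ax": 0,"ay": 0,"az": 0,"gripper": 1}

```text
clock: 6.08
position: [0.5472, 0.2202, 0.2812]
ee_rot: [0.866, 0.5, 0.002, -0.0]
ft_force: [0.4, -0.0, -4.1]
grip_width: 0.599
grasp_force: 64.2
```

apply_moves:
  rows:
    - {"x": -13,"y": 5.6,"z": 0,"ax": 0,"ay": 0,"az": 0,"gripper": 1}
    - {"x": -25,"y": 10.7,"z": 0,"ax": 0,"ay": 0,"az": 0,"gripper": 1}
    - {"x": -30,"y": 12.9,"z": 0,"ax": 0,"ay": 0,"az": 0,"gripper": 1}
    - {"x": -30,"y": 12.9,"z": 0,"ax": 0,"ay": 0,"az": 0,"gripper": 1}
    - {"x": -30,"y": 12.9,"z": 0,"ax": 0,"ay": 0,"az": 0,"gripper": 1}

```text
clock: 6.5
position: [0.5291, 0.0798, 0.2764]
ee_rot: [0.866, 0.5, -0.002, -0.0]
ft_force: [1.1, -0.6, -4.0]
grip_width: 0.595
grasp_force: 64.0
```

apply_moves:
  rows:
    - {"x": -30,"y": 12.9,"z": 0,"ax": 0,"ay": 0,"az": 0,"gripper": 1}
    - {"x": -30,"y": 12.9,"z": 0,"ax": 0,"ay": 0,"az": 0,"gripper": 1}
    - {"x": -30,"y": 12.9,"z": 0,"ax": 0,"ay": 0,"az": 0,"gripper": 1}
    - {"x": -30,"y": 12.9,"z": 0,"ax": 0,"ay": 0,"az": 0,"gripper": 1}
    - {"x": -30,"y": 12.9,"z": 0,"ax": 0,"ay": 0,"az": 0,"gripper": 1}

```text
clock: 6.92
position: [0.5098, -0.0822, 0.2767]
ee_rot: [0.866, 0.5, -0.001, -0.001]
ft_force: [-0.3, 0.2, -4.8]
grip_width: 0.592
grasp_force: 64.0
```

apply_moves:
  rows:
    - {"x": -30,"y": 12.9,"z": 0,"ax": 0,"ay": 0,"az": 0,"gripper": 1}
    - {"x": -25,"y": 10.7,"z": 0,"ax": 0,"ay": 0,"az": 0,"gripper": 1}
    - {"x": -15,"y": 6.5,"z": 0,"ax": 0,"ay": 0,"az": 0,"gripper": 1}
    - {"x": -5,"y": 2,"z": 0,"ax": 0,"ay": 0,"az": 0,"gripper": 1}
    - {"x": 0,"y": 0,"z": 0,"ax": 0,"ay": 0,"az": 0,"gripper": 1}

```text
clock: 7.33
position: [0.5005, -0.1629, 0.277]
ee_rot: [0.867, 0.499, -0.001, -0.001]
ft_force: [0.8, -0.3, -4.6]
grip_width: 0.594
grasp_force: 64.0
```

apply_moves:
  rows:
    - {"x": 0,"y": 0,"z": 0,"ax": 0,"ay": 0,"az": 0,"gripper": 1}
    - {"x": 0,"y": 0,"z": 0,"ax": 0,"ay": 0,"az": 0,"gripper": 1}
    - {"x": 0,"y": 0,"z": 0,"ax": 0,"ay": 0,"az": 0,"gripper": 1}

```text
clock: 7.58
position: [0.5021, -0.1597, 0.2779]
ee_rot: [0.865, 0.501, -0.0, -0.0]
ft_force: [-0.1, -0.1, -5.5]
grip_width: 0.593
grasp_force: 64.0
```

Run:
```python
from h import *
T=cam("top");S=cam("side"); o=get_obs();p=o["position"]; Rm=R.from_quat(o["ee_rot"]).as_matrix()
print(p,np.degrees(R.from_quat(o["ee_rot"]).as_rotvec()),o["ft_force"],o["torque"])
print("shift",(Rm.T@(np.array([.502,-.161,0])-p))*1000)
print(proj(S,p),proj(T,p))
cv2.imwrite("pics/c4.png",crop(S[0],267,215,80,75,8)[0])
```

```text
[ 0.50209047 -0.16016692  0.27813844] [-1.55737614e+02 -9.02184982e+01  4.88392096e-03] [ 0.43002414  0.79387104 -5.36659847] [-0.0895125  -0.02368774 -0.02004261]
shift [ -0.79801216   0.41841375 278.13824264]
[[266.12302397 186.35028812]] [[322.66243843 191.01486665]]
```

View pics/c4.png

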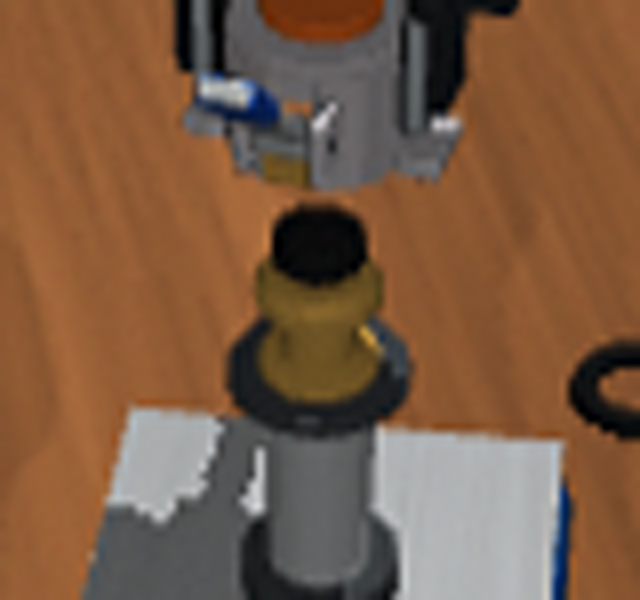

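Laterally, the cap and neck centres agree in the side view (both at column ~319-320). I'll shift 1 mm in −y and descend toward the adaptor top.

apply_moves:
  rows:
    - {"x": -0.8,"y": 0.5,"z": 10,"ax": 0,"ay": 0,"az": 0,"gripper": 1}
    - {"x": 0,"y": 0,"z": 12,"ax": 0,"ay": 0,"az": 0,"gripper": 1}
    - {"x": 0,"y": 0,"z": 8,"ax": 0,"ay": 0,"az": 0,"gripper": 1}
    - {"x": 0,"y": 0,"z": 6,"ax": 0,"ay": 0,"az": 0,"gripper": 1}
    - {"x": 0,"y": 0,"z": 2,"ax": 0,"ay": 0,"az": 0,"gripper": 1}

```text
clock: 8.1
position: [0.5012, -0.1619, 0.2386]
ee_rot: [0.866, 0.5, -0.001, -0.001]
ft_force: [-0.2, 0.7, -5.8]
grip_width: 0.596
grasp_force: 64.0
```

apply_moves:
  rows:
    - {"x": 0,"y": 0,"z": 2,"ax": 0,"ay": 0,"az": 0,"gripper": 1}
    - {"x": 0,"y": 0,"z": 2,"ax": 0,"ay": 0,"az": 0,"gripper": 1}
    - {"x": 0,"y": 0,"z": 0,"ax": 0,"ay": 0,"az": 0,"gripper": 1}
    - {"x": 0,"y": 0,"z": 0,"ax": 0,"ay": 0,"az": 0,"gripper": 1}
    - {"x": 0,"y": 0,"z": 0,"ax": 0,"ay": 0,"az": 0,"gripper": 1}

```text
clock: 8.52
position: [0.5021, -0.1622, 0.2366]
ee_rot: [0.866, 0.501, 0.0, 0.0]
ft_force: [-0.2, -0.0, -4.4]
grip_width: 0.595
grasp_force: 64.0
```

apply_moves:
  rows:
    - {"x": 0,"y": 0,"z": 1,"ax": 0,"ay": 0,"az": 0,"gripper": 1}
    - {"x": 0,"y": 0,"z": 1,"ax": 0,"ay": 0,"az": 0,"gripper": 1}
    - {"x": 0,"y": 0,"z": 1,"ax": 0,"ay": 0,"az": 0,"gripper": 1}
    - {"x": 0,"y": 0,"z": 1,"ax": 0,"ay": 0,"az": 0,"gripper": 1}
    - {"x": 0,"y": 0,"z": 0,"ax": 0,"ay": 0,"az": 0,"gripper": 1}

```text
clock: 8.93
position: [0.5018, -0.1621, 0.232]
ee_rot: [0.866, 0.501, -0.0, -0.0]
ft_force: [0.3, -0.1, -4.7]
grip_width: 0.598
grasp_force: 64.0
```

apply_moves:
  rows:
    - {"x": 0,"y": 0,"z": 1,"ax": 0,"ay": 0,"az": 0,"gripper": 1}
    - {"x": 0,"y": 0,"z": 1,"ax": 0,"ay": 0,"az": 0,"gripper": 1}
    - {"x": 0,"y": 0,"z": 0,"ax": 0,"ay": 0,"az": 0,"gripper": 1}
    - {"x": 0,"y": 0,"z": 0,"ax": 0,"ay": 0,"az": 0,"gripper": 1}

```text
clock: 9.27
position: [0.5019, -0.1621, 0.2302]
ee_rot: [0.866, 0.501, -0.0, -0.0]
ft_force: [0.2, -0.1, -4.8]
grip_width: 0.597
grasp_force: 64.0
```

apply_moves:
  rows:
    - {"x": 0,"y": 0,"z": 1,"ax": 0,"ay": 0,"az": 0,"gripper": 1}
    - {"x": 0,"y": 0,"z": 0.5,"ax": 0,"ay": 0,"az": 0,"gripper": 1}
    - {"x": 0,"y": 0,"z": 0,"ax": 0,"ay": 0,"az": 0,"gripper": 1}
    - {"x": 0,"y": 0,"z": 0,"ax": 0,"ay": 0,"az": 0,"gripper": 1}

```text
clock: 9.6
position: [0.5019, -0.1621, 0.2287]
ee_rot: [0.866, 0.501, -0.0, -0.0]
ft_force: [0.9, 0.7, -5.0]
grip_width: 0.594
grasp_force: 64.0
```

apply_moves:
  rows:
    - {"x": 0,"y": 0,"z": 1,"ax": 0,"ay": 0,"az": 0,"gripper": 1}
    - {"x": 0,"y": 0,"z": 1,"ax": 0,"ay": 0,"az": 0,"gripper": 1}
    - {"x": 0,"y": 0,"z": 0,"ax": 0,"ay": 0,"az": 0,"gripper": 1}

```text
clock: 9.85
position: [0.5016, -0.1621, 0.2265]
ee_rot: [0.866, 0.5, -0.0, -0.0]
ft_force: [-1.4, -0.2, -5.1]
grip_width: 0.594
grasp_force: 64.0
```

apply_moves:
  rows:
    - {"x": 0,"y": 0,"z": 1,"ax": 0,"ay": 0,"az": 0,"gripper": 1}
    - {"x": 0,"y": 0,"z": 1,"ax": 0,"ay": 0,"az": 0,"gripper": 1}
    - {"x": 0,"y": 0,"z": 0,"ax": 0,"ay": 0,"az": 0,"gripper": 1}

```text
clock: 10.1
position: [0.5016, -0.1621, 0.2244]
ee_rot: [0.866, 0.5, -0.0, -0.0]
ft_force: [-2.1, -0.7, -4.8]
grip_width: 0.597
grasp_force: 64.0
```

apply_moves:
  rows:
    - {"x": 0,"y": 0,"z": 1,"ax": 0,"ay": 0,"az": 0,"gripper": 1}
    - {"x": 0,"y": 0,"z": 0,"ax": 0,"ay": 0,"az": 0,"gripper": 1}
    - {"x": 0,"y": 0,"z": 0,"ax": 0,"ay": 0,"az": 0,"gripper": 1}

```text
clock: 10.35
position: [0.5017, -0.1621, 0.2235]
ee_rot: [0.866, 0.5, -0.0, -0.0]
ft_force: [-2.9, -0.1, -5.8]
grip_width: 0.595
grasp_force: 64.0
```

A small −x side force: the bevel is guiding. I'll shift 0.5 mm toward −x and continue.

apply_moves:
  rows:
    - {"x": -0.25,"y": -0.45,"z": 0,"ax": 0,"ay": 0,"az": 0,"gripper": 1}
    - {"x": 0,"y": 0,"z": 1,"ax": 0,"ay": 0,"az": 0,"gripper": 1}
    - {"x": 0,"y": 0,"z": 0,"ax": 0,"ay": 0,"az": 0,"gripper": 1}

```text
clock: 10.6
position: [0.5015, -0.1621, 0.2228]
ee_rot: [0.866, 0.501, 0.0, 0.0]
ft_force: [-1.5, -0.4, -4.4]
grip_width: 0.595
grasp_force: 64.0
```

apply_moves:
  rows:
    - {"x": 0,"y": 0,"z": 1,"ax": 0,"ay": 0,"az": 0,"gripper": 1}
    - {"x": 0,"y": 0,"z": 0,"ax": 0,"ay": 0,"az": 0,"gripper": 1}
    - {"x": 0,"y": 0,"z": 0,"ax": 0,"ay": 0,"az": 0,"gripper": 1}

```text
clock: 10.85
position: [0.5015, -0.1621, 0.2218]
ee_rot: [0.866, 0.501, 0.0, 0.0]
ft_force: [-0.5, -0.4, -4.8]
grip_width: 0.597
grasp_force: 64.0
```

apply_moves:
  rows:
    - {"x": 0,"y": 0,"z": 1,"ax": 0,"ay": 0,"az": 0,"gripper": 1}
    - {"x": 0,"y": 0,"z": 0,"ax": 0,"ay": 0,"az": 0,"gripper": 1}
    - {"x": 0,"y": 0,"z": 0,"ax": 0,"ay": 0,"az": 0,"gripper": 1}

```text
clock: 11.1
position: [0.5015, -0.1621, 0.2207]
ee_rot: [0.866, 0.501, 0.0, 0.0]
ft_force: [-0.8, 0.5, -4.2]
grip_width: 0.597
grasp_force: 64.0
```

apply_moves:
  rows:
    - {"x": 0,"y": 0,"z": 1,"ax": 0,"ay": 0,"az": 0,"gripper": 1}
    - {"x": 0,"y": 0,"z": 1,"ax": 0,"ay": 0,"az": 0,"gripper": 1}
    - {"x": 0,"y": 0,"z": 1,"ax": 0,"ay": 0,"az": 0,"gripper": 1}
    - {"x": 0,"y": 0,"z": 0,"ax": 0,"ay": 0,"az": 0,"gripper": 1}

```text
clock: 11.43
position: [0.5014, -0.1621, 0.2176]
ee_rot: [0.866, 0.501, -0.0, -0.0]
ft_force: [0.3, 0.3, -5.5]
grip_width: 0.595
grasp_force: 64.0
```

apply_moves:
  rows:
    - {"x": 0,"y": 0,"z": 1,"ax": 0,"ay": 0,"az": 0,"gripper": 1}
    - {"x": 0,"y": 0,"z": 1,"ax": 0,"ay": 0,"az": 0,"gripper": 1}
    - {"x": 0,"y": 0,"z": 1,"ax": 0,"ay": 0,"az": 0,"gripper": 1}
    - {"x": 0,"y": 0,"z": 0,"ax": 0,"ay": 0,"az": 0,"gripper": 1}

```text
clock: 11.77
position: [0.5014, -0.1621, 0.2146]
ee_rot: [0.866, 0.501, -0.0, -0.0]
ft_force: [0.1, 0.0, -4.9]
grip_width: 0.594
grasp_force: 64.0
```

apply_moves:
  rows:
    - {"x": 0,"y": 0,"z": 1,"ax": 0,"ay": 0,"az": 0,"gripper": 1}
    - {"x": 0,"y": 0,"z": 1,"ax": 0,"ay": 0,"az": 0,"gripper": 1}
    - {"x": 0,"y": 0,"z": 1,"ax": 0,"ay": 0,"az": 0,"gripper": 1}
    - {"x": 0,"y": 0,"z": 0,"ax": 0,"ay": 0,"az": 0,"gripper": 1}

```text
clock: 12.1
position: [0.5013, -0.1621, 0.2115]
ee_rot: [0.866, 0.501, -0.0, -0.0]
ft_force: [0.3, -0.0, -5.1]
grip_width: 0.591
grasp_force: 64.0
```

apply_moves:
  rows:
    - {"x": 0,"y": 0,"z": 1,"ax": 0,"ay": 0,"az": 0,"gripper": 1}
    - {"x": 0,"y": 0,"z": 1,"ax": 0,"ay": 0,"az": 0,"gripper": 1}
    - {"x": 0,"y": 0,"z": 0,"ax": 0,"ay": 0,"az": 0,"gripper": 1}

```text
clock: 12.35
position: [0.5015, -0.1621, 0.2099]
ee_rot: [0.866, 0.501, 0.0, 0.0]
ft_force: [-0.9, -0.3, -3.5]
grip_width: 0.592
grasp_force: 64.2
```

apply_moves:
  rows:
    - {"x": 0,"y": 0,"z": 1,"ax": 0,"ay": 0,"az": 0,"gripper": 1}
    - {"x": 0,"y": 0,"z": 1,"ax": 0,"ay": 0,"az": 0,"gripper": 1}
    - {"x": 0,"y": 0,"z": 0,"ax": 0,"ay": 0,"az": 0,"gripper": 1}

```text
clock: 12.6
position: [0.5015, -0.1621, 0.2082]
ee_rot: [0.866, 0.501, 0.0, -0.0]
ft_force: [-2.9, 1.5, 3.3]
grip_width: 0.599
grasp_force: 65.1
```

apply_moves:
  rows:
    - {"x": 0,"y": 0,"z": 1,"ax": 0,"ay": 0,"az": 0,"gripper": 1}
    - {"x": 0,"y": 0,"z": 1,"ax": 0,"ay": 0,"az": 0,"gripper": 1}
    - {"x": 0,"y": 0,"z": 0,"ax": 0,"ay": 0,"az": 0,"gripper": 1}

```text
clock: 12.85
position: [0.5015, -0.1621, 0.206]
ee_rot: [0.866, 0.501, 0.0, 0.0]
ft_force: [-2.5, 1.1, 3.1]
grip_width: 0.599
grasp_force: 65.1
```

apply_moves:
  rows:
    - {"x": 0,"y": -0.3,"z": 1,"ax": 0,"ay": 0,"az": 0,"gripper": 1}
    - {"x": 0,"y": 0,"z": 1,"ax": 0,"ay": 0,"az": 0,"gripper": 1}
    - {"x": 0,"y": 0,"z": 0,"ax": 0,"ay": 0,"az": 0,"gripper": 1}

```text
clock: 13.1
position: [0.5015, -0.1622, 0.2041]
ee_rot: [0.866, 0.5, 0.0, 0.0]
ft_force: [-0.3, -0.5, 3.6]
grip_width: 0.592
grasp_force: 65.0
```

apply_moves:
  rows:
    - {"x": 0,"y": 0,"z": 1,"ax": 0,"ay": 0,"az": 0,"gripper": 1}
    - {"x": 0,"y": 0,"z": 1,"ax": 0,"ay": 0,"az": 0,"gripper": 1}
    - {"x": 0,"y": 0,"z": 0,"ax": 0,"ay": 0,"az": 0,"gripper": 1}

```text
clock: 13.35
position: [0.5015, -0.1621, 0.202]
ee_rot: [0.866, 0.501, 0.0, 0.0]
ft_force: [-0.2, -0.5, 1.8]
grip_width: 0.593
grasp_force: 65.0
```

apply_moves:
  rows:
    - {"x": 0,"y": 0,"z": 1,"ax": 0,"ay": 0,"az": 0,"gripper": 1}
    - {"x": 0,"y": 0,"z": 1,"ax": 0,"ay": 0,"az": 0,"gripper": 1}
    - {"x": 0,"y": 0,"z": 0,"ax": 0,"ay": 0,"az": 0,"gripper": 1}

```text
clock: 13.6
position: [0.5015, -0.1621, 0.1999]
ee_rot: [0.866, 0.5, 0.0, 0.0]
ft_force: [0.4, -0.5, 2.9]
grip_width: 0.596
grasp_force: 64.9
```

apply_moves:
  rows:
    - {"x": 0,"y": 0,"z": 1,"ax": 0,"ay": 0,"az": 0,"gripper": 1}
    - {"x": 0,"y": 0,"z": 0,"ax": 0,"ay": 0,"az": 0,"gripper": 1}
    - {"x": 0,"y": 0,"z": 0,"ax": 0,"ay": 0,"az": 0,"gripper": 1}

```text
clock: 13.85
position: [0.5015, -0.1621, 0.1989]
ee_rot: [0.866, 0.5, 0.0, 0.0]
ft_force: [1.5, -2.0, 3.5]
grip_width: 0.593
grasp_force: 64.9
```

apply_moves:
  rows:
    - {"x": 0,"y": 0,"z": 0.7,"ax": 0,"ay": 0,"az": 0,"gripper": 1}
    - {"x": 0,"y": 0,"z": 0,"ax": 0,"ay": 0,"az": 0,"gripper": 1}
    - {"x": 0,"y": 0,"z": 0,"ax": 0,"ay": 0,"az": 0,"gripper": 1}

```text
clock: 14.1
position: [0.5015, -0.1621, 0.1982]
ee_rot: [0.866, 0.5, 0.0, 0.0]
ft_force: [1.6, -1.9, 3.8]
grip_width: 0.595
grasp_force: 65.0
```

apply_moves:
  rows:
    - {"x": 0,"y": 0,"z": 0.5,"ax": 0,"ay": 0,"az": 0,"gripper": 1}
    - {"x": 0,"y": 0,"z": 0,"ax": 0,"ay": 0,"az": 0,"gripper": 1}
    - {"x": 0,"y": 0,"z": 0,"ax": 0,"ay": 0,"az": 0,"gripper": 1}

```text
clock: 14.35
position: [0.5015, -0.1621, 0.1979]
ee_rot: [0.866, 0.501, 0.0, 0.0]
ft_force: [0.8, -1.4, 7.1]
grip_width: 0.59
grasp_force: 65.3
```

apply_moves:
  rows:
    - {"x": 0,"y": 0,"z": 0.3,"ax": 0,"ay": 0,"az": 0,"gripper": 1}
    - {"x": 0,"y": 0,"z": 0,"ax": 0,"ay": 0,"az": 0,"gripper": 1}
    - {"x": 0,"y": 0,"z": 0,"ax": 0,"ay": 0,"az": 0,"gripper": 1}

```text
clock: 14.6
position: [0.5015, -0.1621, 0.1979]
ee_rot: [0.866, 0.5, 0.0, 0.0]
ft_force: [-0.5, -1.2, 10.6]
grip_width: 0.595
grasp_force: 65.9
```

apply_moves:
  rows:
    - {"x": 0,"y": 0,"z": 0.3,"ax": 0,"ay": 0,"az": 0,"gripper": 1}
    - {"x": 0,"y": 0,"z": 0,"ax": 0,"ay": 0,"az": 0,"gripper": 1}
    - {"x": 0,"y": 0,"z": 0,"ax": 0,"ay": 0,"az": 0,"gripper": 1}

```text
clock: 14.85
position: [0.5015, -0.1621, 0.1979]
ee_rot: [0.866, 0.5, 0.001, 0.0]
ft_force: [-1.9, -0.1, 12.8]
grip_width: 0.59
grasp_force: 66.2
```

Hard stop at TCP z 0.1979, about 12 mm after first meeting the seal, so the collar is at about z 0.177. That matches the vision estimate, so the cap is home. Now I'll relax and release.

apply_moves:
  rows:
    - {"x": 0,"y": 0,"z": -0.8,"ax": 0,"ay": 0,"az": 0,"gripper": 1}
    - {"x": 0,"y": 0,"z": 0,"ax": 0,"ay": 0,"az": 0,"gripper": 1}
    - {"x": 0,"y": 0,"z": 0,"ax": 0,"ay": 0,"az": 0,"gripper": 0.3}
    - {"x": 0,"y": 0,"z": 0,"ax": 0,"ay": 0,"az": 0,"gripper": 0}
    - {"x": 0,"y": 0,"z": 0,"ax": 0,"ay": 0,"az": 0,"gripper": 0}
  newtons: 40

```text
clock: 15.27
position: [0.5006, -0.1616, 0.1972]
ee_rot: [0.866, 0.501, -0.001, -0.001]
ft_force: [0.6, -0.3, 0.6]
grip_width: 0.952
grasp_force: 0.0
```

apply_moves:
  rows:
    - {"x": 0,"y": 0,"z": 0,"ax": 0,"ay": 0,"az": 0,"gripper": 0}
    - {"x": 0,"y": 0,"z": 0,"ax": 0,"ay": 0,"az": 0,"gripper": 0}
    - {"x": 0,"y": 0,"z": -5,"ax": 0,"ay": 0,"az": 0,"gripper": 0}
    - {"x": 0,"y": 0,"z": -15,"ax": 0,"ay": 0,"az": 0,"gripper": 0}
    - {"x": 0,"y": 0,"z": -20,"ax": 0,"ay": 0,"az": 0,"gripper": 0}

```text
clock: 15.68
position: [0.5004, -0.1618, 0.2374]
ee_rot: [0.866, 0.5, -0.001, -0.001]
ft_force: [-0.8, -0.3, 0.4]
grip_width: 1.0
grasp_force: 0.0
```

apply_moves:
  rows:
    - {"x": 0,"y": 0,"z": -25,"ax": 0,"ay": 0,"az": 0,"gripper": 0}
    - {"x": 0,"y": 0,"z": -20,"ax": 0,"ay": 0,"az": 0,"gripper": 0}
    - {"x": 0,"y": 0,"z": -10,"ax": 0,"ay": 0,"az": 0,"gripper": 0.5}
    - {"x": 0,"y": 0,"z": 0,"ax": 0,"ay": 0,"az": 0,"gripper": 1}
    - {"x": 0,"y": 0,"z": 0,"ax": 0,"ay": 0,"az": 0,"gripper": 1}

```text
clock: 16.1
position: [0.5011, -0.1619, 0.2924]
ee_rot: [0.866, 0.501, 0.0, -0.0]
ft_force: [0.1, 0.3, -0.6]
grip_width: 0.603
grasp_force: 0.0
```

Run:
```python
from h import *
S=cam("side"); o=get_obs();p=o["position"]; Rm=R.from_quat(o["ee_rot"]).as_matrix()
print(o["clock"],p,np.degrees(R.from_quat(o["ee_rot"]).as_rotvec()),o["ft_force"],o["grip_width"])
c=np.array([.5015,-.162,.1772]);u=np.array([.5,.866,0])
off=np.array([267-40,215-37])
for q in(c,c+[0,0,.041],c+.029*u+[0,0,.02],c-.029*u+[0,0,.02]): print((proj(S,q)[0]-off)*8)
cv2.imwrite("pics/c5.png",crop(S[0],267,215,80,75,8)[0])
```

```text
16.15 [ 0.50080651 -0.16175946  0.29169849] [-1.55782151e+02 -9.00820790e+01  8.05614545e-02] [ 0.00080808 -0.75365474 -0.33741884] 0.5182425121396905
[312.57681878 354.93050914]
[312.4730352  244.23149333]
[342.36055812 241.84827173]
[281.15510263 364.61367468]
```

View pics/c5.png

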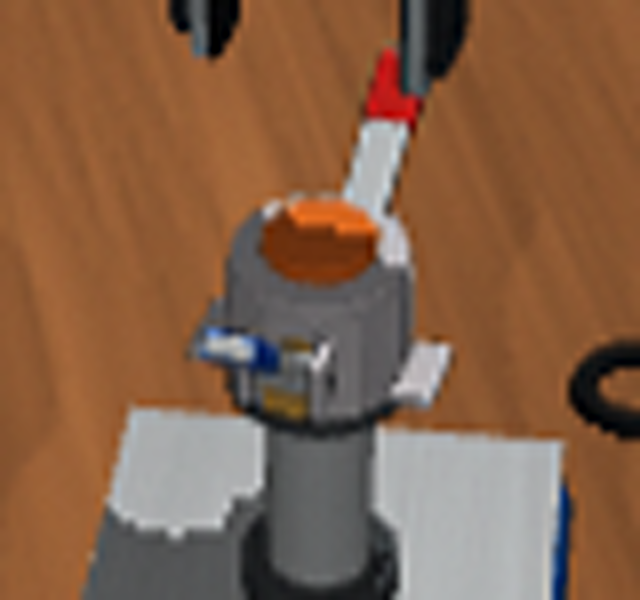

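The cap is flush on the collar and upright, with both arms up. Now the red arm: 70 mm along tool +x, fingers shut, then down.

apply_moves:
  rows:
    - {"x": 12,"y": 0,"z": 0,"ax": 0,"ay": 0,"az": 0,"gripper": 1}
    - {"x": 20,"y": 0,"z": 0,"ax": 0,"ay": 0,"az": 0,"gripper": 1}
    - {"x": 20,"y": 0,"z": 0,"ax": 0,"ay": 0,"az": 0,"gripper": 1}
    - {"x": 13,"y": 0,"z": 0,"ax": 0,"ay": 0,"az": 0,"gripper": 1}
    - {"x": 5,"y": 0,"z": 0,"ax": 0,"ay": 0,"az": 0,"gripper": 1}

```text
clock: 16.57
position: [0.5368, -0.0983, 0.2915]
ee_rot: [0.865, 0.502, -0.001, -0.0]
ft_force: [-0.3, -0.2, 0.7]
grip_width: 0.002
grasp_force: 0.0
```

apply_moves:
  rows:
    - {"x": 0,"y": 0,"z": 5,"ax": 0,"ay": 0,"az": 0,"gripper": 1}
    - {"x": 0,"y": 0,"z": 8,"ax": 0,"ay": 0,"az": 0,"gripper": 1}
    - {"x": 0,"y": 0,"z": 8,"ax": 0,"ay": 0,"az": 0,"gripper": 1}
    - {"x": 0,"y": 0,"z": 5,"ax": 0,"ay": 0,"az": 0,"gripper": 1}
    - {"x": 0,"y": 0,"z": 0,"ax": 0,"ay": 0,"az": 0,"gripper": 1}

```text
clock: 16.98
position: [0.5351, -0.102, 0.2652]
ee_rot: [0.866, 0.5, -0.001, -0.001]
ft_force: [-0.3, -0.7, 0.3]
grip_width: -0.003
grasp_force: 0.0
```

apply_moves:
  rows:
    - {"x": 0,"y": 0,"z": 3,"ax": 0,"ay": 0,"az": 0,"gripper": 1}
    - {"x": 0,"y": 0,"z": 3,"ax": 0,"ay": 0,"az": 0,"gripper": 1}
    - {"x": 0,"y": 0,"z": 3,"ax": 0,"ay": 0,"az": 0,"gripper": 1}
    - {"x": 0,"y": 0,"z": 3,"ax": 0,"ay": 0,"az": 0,"gripper": 1}
    - {"x": 0,"y": 0,"z": 3,"ax": 0,"ay": 0,"az": 0,"gripper": 1}

```text
clock: 17.4
position: [0.5361, -0.1013, 0.2515]
ee_rot: [0.866, 0.501, 0.0, -0.0]
ft_force: [-0.2, -0.1, 0.6]
grip_width: -0.002
grasp_force: 0.0
```

apply_moves:
  rows:
    - {"x": 0,"y": 0,"z": 3,"ax": 0,"ay": 0,"az": 0,"gripper": 1}
    - {"x": 0,"y": 0,"z": 3,"ax": 0,"ay": 0,"az": 0,"gripper": 1}
    - {"x": 0,"y": 0,"z": 3,"ax": 0,"ay": 0,"az": 0,"gripper": 1}
    - {"x": 0,"y": 0,"z": 3,"ax": 0,"ay": 0,"az": 0,"gripper": 1}
    - {"x": 0,"y": 0,"z": 3,"ax": 0,"ay": 0,"az": 0,"gripper": 1}

```text
clock: 17.82
position: [0.5362, -0.1013, 0.2366]
ee_rot: [0.866, 0.501, 0.0, 0.0]
ft_force: [-0.4, 0.5, 3.1]
grip_width: 0.001
grasp_force: 0.9
```

apply_moves:
  rows:
    - {"x": 0,"y": 0,"z": 3,"ax": 0,"ay": 0,"az": 0,"gripper": 1}
    - {"x": 0,"y": 0,"z": 3,"ax": 0,"ay": 0,"az": 0,"gripper": 1}
    - {"x": 0,"y": 0,"z": 3,"ax": 0,"ay": 0,"az": 0,"gripper": 1}
    - {"x": 0,"y": 0,"z": 3,"ax": 0,"ay": 0,"az": 0,"gripper": 1}
    - {"x": 0,"y": 0,"z": 0,"ax": 0,"ay": 0,"az": 0,"gripper": 1}

```text
clock: 18.23
position: [0.5359, -0.1012, 0.2242]
ee_rot: [0.866, 0.501, -0.0, -0.0]
ft_force: [0.6, 0.9, 1.8]
grip_width: 0.0
grasp_force: 0.4
```

apply_moves:
  rows:
    - {"x": 0,"y": 0,"z": 3,"ax": 0,"ay": 0,"az": 0,"gripper": 1}
    - {"x": 0,"y": 0,"z": 3,"ax": 0,"ay": 0,"az": 0,"gripper": 1}
    - {"x": 0,"y": 0,"z": 3,"ax": 0,"ay": 0,"az": 0,"gripper": 1}
    - {"x": 0,"y": 0,"z": 3,"ax": 0,"ay": 0,"az": 0,"gripper": 1}
    - {"x": 0,"y": 0,"z": 0,"ax": 0,"ay": 0,"az": 0,"gripper": 1}

```text
clock: 18.65
position: [0.5358, -0.1012, 0.2121]
ee_rot: [0.866, 0.501, -0.0, -0.0]
ft_force: [-0.5, 0.8, 0.5]
grip_width: -0.001
grasp_force: 0.3
```

apply_moves:
  rows:
    - {"x": 0,"y": 0,"z": 3,"ax": 0,"ay": 0,"az": 0,"gripper": 1}
    - {"x": 0,"y": 0,"z": 3,"ax": 0,"ay": 0,"az": 0,"gripper": 1}
    - {"x": 0,"y": 0,"z": 3,"ax": 0,"ay": 0,"az": 0,"gripper": 1}
    - {"x": 0,"y": 0,"z": 2,"ax": 0,"ay": 0,"az": 0,"gripper": 1}
    - {"x": 0,"y": 0,"z": 2,"ax": 0,"ay": 0,"az": 0,"gripper": 1}

```text
clock: 19.07
position: [0.536, -0.1014, 0.1995]
ee_rot: [0.866, 0.5, -0.0, -0.0]
ft_force: [0.2, 0.8, 4.0]
grip_width: 0.001
grasp_force: 1.6
```

apply_moves:
  rows:
    - {"x": 0,"y": 0,"z": 2,"ax": 0,"ay": 0,"az": 0,"gripper": 1}
    - {"x": 0,"y": 0,"z": 2,"ax": 0,"ay": 0,"az": 0,"gripper": 1}
    - {"x": 0,"y": 0,"z": 1,"ax": 0,"ay": 0,"az": 0,"gripper": 1}
    - {"x": 0,"y": 0,"z": 0,"ax": 0,"ay": 0,"az": 0,"gripper": 1}

```text
clock: 19.4
position: [0.5359, -0.1014, 0.1945]
ee_rot: [0.866, 0.5, -0.0, -0.0]
ft_force: [-0.1, -0.4, 2.2]
grip_width: 0.001
grasp_force: 1.1
```

apply_moves:
  rows:
    - {"x": 0,"y": 0,"z": 1,"ax": 0,"ay": 0,"az": 0,"gripper": 1}
    - {"x": 0,"y": 0,"z": 1,"ax": 0,"ay": 0,"az": 0,"gripper": 1}
    - {"x": 0,"y": 0,"z": 1,"ax": 0,"ay": 0,"az": 0,"gripper": 1}
    - {"x": 0,"y": 0,"z": 1,"ax": 0,"ay": 0,"az": 0,"gripper": 1}
    - {"x": 0,"y": 0,"z": 0,"ax": 0,"ay": 0,"az": 0,"gripper": 1}

```text
clock: 19.82
position: [0.5361, -0.1012, 0.1906]
ee_rot: [0.866, 0.501, -0.0, -0.0]
ft_force: [-0.1, -0.0, 3.0]
grip_width: 0.003
grasp_force: 1.2
```

apply_moves:
  rows:
    - {"x": 0,"y": 0,"z": 1,"ax": 0,"ay": 0,"az": 0,"gripper": 1}
    - {"x": 0,"y": 0,"z": 1,"ax": 0,"ay": 0,"az": 0,"gripper": 1}
    - {"x": 0,"y": 0,"z": 0,"ax": 0,"ay": 0,"az": 0,"gripper": 1}

```text
clock: 20.07
position: [0.5361, -0.1012, 0.1886]
ee_rot: [0.866, 0.501, -0.0, -0.0]
ft_force: [-0.4, -0.0, 3.3]
grip_width: 0.002
grasp_force: 1.2
```

apply_moves:
  rows:
    - {"x": 0,"y": 0,"z": 0.7,"ax": 0,"ay": 0,"az": 0,"gripper": 1}
    - {"x": 0,"y": 0,"z": 0,"ax": 0,"ay": 0,"az": 0,"gripper": 1}
    - {"x": 0,"y": 0,"z": 0,"ax": 0,"ay": 0,"az": 0,"gripper": 1}

```text
clock: 20.32
position: [0.5361, -0.1013, 0.188]
ee_rot: [0.866, 0.501, 0.0, -0.0]
ft_force: [1.1, 0.1, 1.7]
grip_width: 0.004
grasp_force: 1.2
```

apply_moves:
  rows:
    - {"x": 0,"y": 0,"z": 0.7,"ax": 0,"ay": 0,"az": 0,"gripper": 1}
    - {"x": 0,"y": 0,"z": 0,"ax": 0,"ay": 0,"az": 0,"gripper": 1}
    - {"x": 0,"y": 0,"z": 0,"ax": 0,"ay": 0,"az": 0,"gripper": 1}

```text
clock: 20.57
position: [0.5361, -0.1013, 0.1874]
ee_rot: [0.866, 0.501, 0.0, -0.0]
ft_force: [0.1, -0.2, 2.6]
grip_width: -0.002
grasp_force: 1.2
```

apply_moves:
  rows:
    - {"x": 0,"y": 0,"z": 0.6,"ax": 0,"ay": 0,"az": 0,"gripper": 1}
    - {"x": 0,"y": 0,"z": 0,"ax": 0,"ay": 0,"az": 0,"gripper": 1}
    - {"x": 0,"y": 0,"z": 0,"ax": 0,"ay": 0,"az": 0,"gripper": 1}

```text
clock: 20.82
position: [0.5361, -0.1013, 0.1867]
ee_rot: [0.866, 0.501, 0.0, -0.0]
ft_force: [-0.3, -0.0, 3.3]
grip_width: 0.003
grasp_force: 1.2
```

apply_moves:
  rows:
    - {"x": 0,"y": 0,"z": 0.5,"ax": 0,"ay": 0,"az": 0,"gripper": 1}
    - {"x": 0,"y": 0,"z": 0,"ax": 0,"ay": 0,"az": 0,"gripper": 1}
    - {"x": 0,"y": 0,"z": 0,"ax": 0,"ay": 0,"az": 0,"gripper": 1}

```text
clock: 21.07
position: [0.5361, -0.1013, 0.1862]
ee_rot: [0.866, 0.501, -0.0, -0.0]
ft_force: [0.1, -0.3, 2.9]
grip_width: 0.0
grasp_force: 1.2
```

apply_moves:
  rows:
    - {"x": 0,"y": 0,"z": 0.7,"ax": 0,"ay": 0,"az": 0,"gripper": 1}
    - {"x": 0,"y": 0,"z": 0.5,"ax": 0,"ay": 0,"az": 0,"gripper": 1}
    - {"x": 0,"y": 0,"z": 0,"ax": 0,"ay": 0,"az": 0,"gripper": 1}

```text
clock: 21.32
position: [0.536, -0.1012, 0.1849]
ee_rot: [0.866, 0.501, -0.0, -0.0]
ft_force: [0.2, 0.5, 2.2]
grip_width: -0.003
grasp_force: 1.2
```

apply_moves:
  rows:
    - {"x": 0,"y": 0,"z": 0.6,"ax": 0,"ay": 0,"az": 0,"gripper": 1}
    - {"x": 0,"y": 0,"z": 0,"ax": 0,"ay": 0,"az": 0,"gripper": 1}
    - {"x": 0,"y": 0,"z": 0,"ax": 0,"ay": 0,"az": 0,"gripper": 1}

```text
clock: 21.57
position: [0.536, -0.1013, 0.1844]
ee_rot: [0.866, 0.501, -0.0, -0.0]
ft_force: [-0.3, 1.3, 2.1]
grip_width: -0.002
grasp_force: 1.2
```

apply_moves:
  rows:
    - {"x": 0,"y": 0,"z": 0.5,"ax": 0,"ay": 0,"az": 0,"gripper": 1}
    - {"x": 0,"y": 0,"z": 0,"ax": 0,"ay": 0,"az": 0,"gripper": 1}
    - {"x": 0,"y": 0,"z": 0,"ax": 0,"ay": 0,"az": 0,"gripper": 1}

```text
clock: 21.82
position: [0.5361, -0.1013, 0.184]
ee_rot: [0.866, 0.501, 0.0, -0.0]
ft_force: [0.5, 0.5, 3.3]
grip_width: -0.003
grasp_force: 1.1
```

apply_moves:
  rows:
    - {"x": 0,"y": 0,"z": 0.6,"ax": 0,"ay": 0,"az": 0,"gripper": 1}
    - {"x": 0,"y": 0,"z": 0.5,"ax": 0,"ay": 0,"az": 0,"gripper": 1}
    - {"x": 0,"y": 0,"z": 0,"ax": 0,"ay": 0,"az": 0,"gripper": 1}

```text
clock: 22.07
position: [0.536, -0.1013, 0.1827]
ee_rot: [0.866, 0.501, -0.0, -0.0]
ft_force: [-0.6, 1.3, 1.6]
grip_width: 0.0
grasp_force: 1.1
```

apply_moves:
  rows:
    - {"x": 0,"y": 0,"z": 0.5,"ax": 0,"ay": 0,"az": 0,"gripper": 1}
    - {"x": 0,"y": 0,"z": 0.5,"ax": 0,"ay": 0,"az": 0,"gripper": 1}
    - {"x": 0,"y": 0,"z": 0,"ax": 0,"ay": 0,"az": 0,"gripper": 1}

```text
clock: 22.32
position: [0.5361, -0.1013, 0.1818]
ee_rot: [0.866, 0.501, 0.0, -0.0]
ft_force: [-0.0, 0.8, 3.1]
grip_width: 0.003
grasp_force: 1.2
```

apply_moves:
  rows:
    - {"x": 0,"y": 0,"z": 0.5,"ax": 0,"ay": 0,"az": 0,"gripper": 1}
    - {"x": 0,"y": 0,"z": 0,"ax": 0,"ay": 0,"az": 0,"gripper": 1}
    - {"x": 0,"y": 0,"z": 0,"ax": 0,"ay": 0,"az": 0,"gripper": 1}

```text
clock: 22.57
position: [0.5361, -0.1012, 0.1814]
ee_rot: [0.866, 0.501, 0.0, -0.0]
ft_force: [0.7, -0.3, 2.3]
grip_width: 0.003
grasp_force: 1.3
```

apply_moves:
  rows:
    - {"x": 0,"y": 0,"z": 0.5,"ax": 0,"ay": 0,"az": 0,"gripper": 1}
    - {"x": 0,"y": 0,"z": 0.5,"ax": 0,"ay": 0,"az": 0,"gripper": 1}
    - {"x": 0,"y": 0,"z": 0,"ax": 0,"ay": 0,"az": 0,"gripper": 1}

```text
clock: 22.82
position: [0.5364, -0.1011, 0.1806]
ee_rot: [0.866, 0.501, 0.0, 0.0]
ft_force: [0.7, 2.0, 5.1]
grip_width: -0.001
grasp_force: 2.4
```

apply_moves:
  rows:
    - {"x": 0,"y": 0,"z": 0.5,"ax": 0,"ay": 0,"az": 0,"gripper": 1}
    - {"x": 0,"y": 0,"z": 0.5,"ax": 0,"ay": 0,"az": 0,"gripper": 1}
    - {"x": 0,"y": 0,"z": 0,"ax": 0,"ay": 0,"az": 0,"gripper": 1}

```text
clock: 23.07
position: [0.5367, -0.101, 0.18]
ee_rot: [0.866, 0.501, 0.001, 0.0]
ft_force: [-0.1, 2.1, 7.9]
grip_width: 0.003
grasp_force: 3.3
```

Run:
```python
from h import *
S=cam("side"); o=get_obs();print(o["clock"],o["position"],o["ft_force"])
c=np.array([.5015,-.162,.1772]);u=np.array([.5,.866,0])
off=np.array([267-40,215-37])
for a in(-25,-30,-35,-40):
  a=np.radians(a); print((proj(S,c+(.029+.065*np.cos(a))*u+[0,0,.02+.065*np.sin(a)])[0]-off)*8)
cv2.imwrite("pics/c6.png",crop(S[0],267,215,80,75,8)[0])
```

```text
23.1167 [ 0.53665246 -0.10094956  0.17994619] [0.64760105 0.96413434 6.98052869]
[397.29343646 199.49701431]
[394.70036041 217.038531  ]
[391.73865234 234.73031523]
[388.42703873 252.4636065 ]
```

View pics/c6.png

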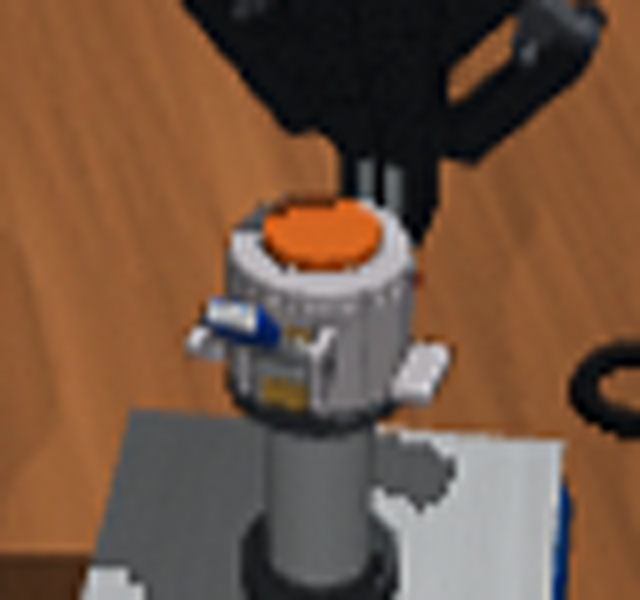

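Red is at its stop: the force is rising and the red tip is hidden behind the cap at about (418,280). One small confirming press, then up.

apply_moves:
  rows:
    - {"x": 0,"y": 0,"z": 0.5,"ax": 0,"ay": 0,"az": 0,"gripper": 1}
    - {"x": 0,"y": 0,"z": 0,"ax": 0,"ay": 0,"az": 0,"gripper": 1}
    - {"x": 0,"y": 0,"z": 0,"ax": 0,"ay": 0,"az": 0,"gripper": 1}

```text
clock: 23.37
position: [0.5368, -0.101, 0.1796]
ee_rot: [0.866, 0.501, 0.001, 0.0]
ft_force: [0.4, 1.3, 7.7]
grip_width: 0.002
grasp_force: 3.5
```

apply_moves:
  rows:
    - {"x": 0,"y": 0,"z": -4,"ax": 0,"ay": 0,"az": 0,"gripper": 1}
    - {"x": 0,"y": 0,"z": -20,"ax": 0,"ay": 0,"az": 0,"gripper": 1}
    - {"x": 0,"y": 0,"z": -35,"ax": 0,"ay": 0,"az": 0,"gripper": 1}
    - {"x": 0,"y": 0,"z": -35,"ax": 0,"ay": 0,"az": 0,"gripper": 1}
    - {"x": 0,"y": 0,"z": -14,"ax": 0,"ay": 0,"az": 0,"gripper": 1}

```text
clock: 23.78
position: [0.5367, -0.1021, 0.2909]
ee_rot: [0.866, 0.5, 0.002, 0.001]
ft_force: [-0.1, -0.3, 0.1]
grip_width: 0.004
grasp_force: 0.0
```

apply_moves:
  rows:
    - {"x": -20,"y": 0,"z": 0,"ax": 0,"ay": 0,"az": 0,"gripper": 1}
    - {"x": -30,"y": 0,"z": 0,"ax": 0,"ay": 0,"az": 0,"gripper": 1}
    - {"x": -35,"y": 0,"z": 0,"ax": 0,"ay": 0,"az": 0,"gripper": 1}
    - {"x": -30,"y": 0,"z": 0,"ax": 0,"ay": 0,"az": 0,"gripper": 1}
    - {"x": -20,"y": 0,"z": 0,"ax": 0,"ay": 0,"az": 0,"gripper": 1}

```text
clock: 24.2
position: [0.4663, -0.2214, 0.2867]
ee_rot: [0.867, 0.499, -0.0, -0.0]
ft_force: [-0.2, -0.0, -0.1]
grip_width: -0.003
grasp_force: 0.0
```

apply_moves:
  rows:
    - {"x": -5,"y": 0,"z": 0,"ax": 0,"ay": 0,"az": 0,"gripper": 1}
    - {"x": 0,"y": 0,"z": 0,"ax": 0,"ay": 0,"az": 0,"gripper": 1}
    - {"x": 0,"y": 0,"z": 0,"ax": 0,"ay": 0,"az": 0,"gripper": 1}

```text
clock: 24.45
position: [0.4665, -0.2218, 0.2866]
ee_rot: [0.866, 0.501, -0.0, -0.0]
ft_force: [0.2, 0.1, -0.5]
grip_width: 0.003
grasp_force: 0.0
```

Run:
```python
from h import *
S=cam("side");T=cam("top"); o=get_obs();p=o["position"];print(o["clock"],p,o["ft_force"])
c=np.array([.5015,-.162,.1772]);u=np.array([.5,.866,0])
print((c-p)@u, (c-p)@np.array([.866,-.5,0]))
off=np.array([267-32,215-37])
for a in(-25,-30,-35,-40):
  a=np.radians(a); q=c+(.029+.065*np.cos(a))*u+[0,0,.02+.065*np.sin(a)]; print((proj(S,q)[0]-off)*6,(proj(T,q)[0]-[320-32,200-37])*6+[384,0])
cv2.imwrite("pics/c7.png",np.hstack([crop(S[0],267,215,64,75,6)[0],crop(T[0],320,200,64,75,6)[0]]))
```

```text
24.55 [ 0.46691969 -0.22113154  0.28660204] [-0.671314    0.49850099 -0.54593234]
0.06849806936285266 0.0003807763947813528
[249.97007734 149.62276073] [399.03314201 106.94693622]
[248.02527031 162.77889825] [402.93040051 110.92767023]
[245.80398925 176.04773642] [407.61145055 115.22811042]
[243.32027905 189.34770487] [413.03516427 119.81512901]
```

View pics/c7.png

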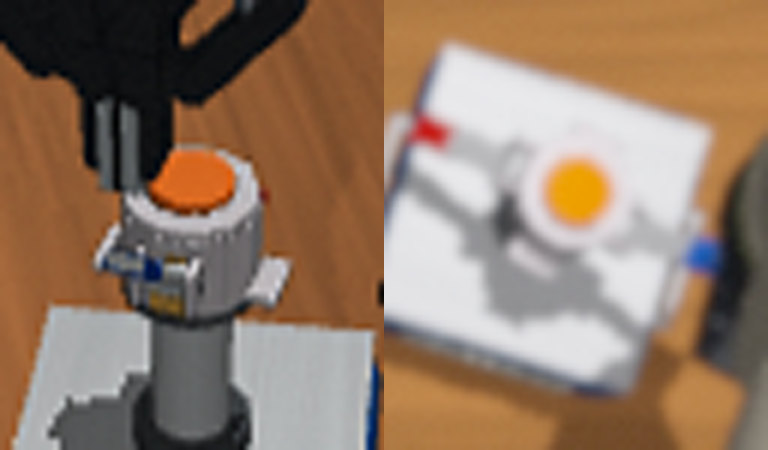

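Run:
```python
from h import *
T=cam("top");S=cam("side")
u=np.array([.5,.866,0]);n=np.array([.866,-.5,0])
px=np.array([(578-384+.5)/6-.5+288,(192+.5)/6-.5+163]); d=atz(T,px,.2242);print("disc",d)
e=np.array([(412-384+.5)/6-.5+288,(131+.5)/6-.5+163])
s=np.array([(266+.5)/6-.5+235,(194+.5)/6-.5+178])
c=np.array([d[0],d[1],.1772])
for a in(-20,-25,-30,-35,-40,-45):
  r=np.radians(a); q=atz(T,e,.1972+.065*np.sin(r))-c
  P=c+(.029+.065*np.cos(r))*u+[0,0,.02+.065*np.sin(r)]
  print(a,"need r",.029+.065*np.cos(r),"got",q@u,q@n, "side", proj(S,P+.007*n)[0]-s, proj(S,P-.007*n)[0]-s)
```

```text
disc [ 0.49817692 -0.16114525  0.2242    ]
-20 need r 0.09008002035108405 got 0.0794792850668556 -0.004320171935605268 side [-0.66351693 -8.65750081] [-6.02430419 -9.67847186]
-25 need r 0.08791000615738224 got 0.0794029102671971 -0.0035124389296762315 side [-0.94187176 -6.49407515] [-6.29366506 -7.5219624 ]
-30 need r 0.08529165124598852 got 0.07932958331027797 -0.002736939634192234 side [-1.26788601 -4.29800937] [-6.61309657 -5.33341715]
-35 need r 0.08224488287878447 got 0.07925986225851649 -0.0019995760670509163 side [-1.63941469 -2.08289252] [-6.98048573 -3.12638927]
-40 need r 0.07879288880273358 got 0.07919427773121518 -0.0013059600102307348 side [-2.05411062  0.13766329] [-7.39350521 -0.91445298]
-45 need r 0.07496194077712559 got 0.0791333288662278 -0.0006613703007409336 side [-2.50942969  2.35004343] [-7.84961873  1.28881723]
```

Both views agree on −40°, so red is fully down. Now the same for blue.

apply_moves:
  rows:
    - {"x": -1,"y": 0,"z": 6,"ax": 0,"ay": 0,"az": 0,"gripper": 1}
    - {"x": 0,"y": 0,"z": 8,"ax": 0,"ay": 0,"az": 0,"gripper": 1}
    - {"x": 0,"y": 0,"z": 8,"ax": 0,"ay": 0,"az": 0,"gripper": 1}
    - {"x": 0,"y": 0,"z": 5,"ax": 0,"ay": 0,"az": 0,"gripper": 1}
    - {"x": 0,"y": 0,"z": 3,"ax": 0,"ay": 0,"az": 0,"gripper": 1}

```text
clock: 25.07
position: [0.4653, -0.2233, 0.2556]
ee_rot: [0.866, 0.501, -0.001, -0.0]
ft_force: [-0.3, -0.3, 1.4]
grip_width: -0.001
grasp_force: 0.4
```

apply_moves:
  rows:
    - {"x": 0,"y": 0,"z": 3,"ax": 0,"ay": 0,"az": 0,"gripper": 1}
    - {"x": 0,"y": 0,"z": 3,"ax": 0,"ay": 0,"az": 0,"gripper": 1}
    - {"x": 0,"y": 0,"z": 3,"ax": 0,"ay": 0,"az": 0,"gripper": 1}
    - {"x": 0,"y": 0,"z": 3,"ax": 0,"ay": 0,"az": 0,"gripper": 1}
    - {"x": 0,"y": 0,"z": 3,"ax": 0,"ay": 0,"az": 0,"gripper": 1}

```text
clock: 25.48
position: [0.466, -0.2237, 0.242]
ee_rot: [0.866, 0.5, 0.0, 0.0]
ft_force: [-0.2, -0.7, 1.9]
grip_width: -0.003
grasp_force: 0.8
```

apply_moves:
  rows:
    - {"x": 0,"y": 0,"z": 3,"ax": 0,"ay": 0,"az": 0,"gripper": 1}
    - {"x": 0,"y": 0,"z": 3,"ax": 0,"ay": 0,"az": 0,"gripper": 1}
    - {"x": 0,"y": 0,"z": 3,"ax": 0,"ay": 0,"az": 0,"gripper": 1}
    - {"x": 0,"y": 0,"z": 3,"ax": 0,"ay": 0,"az": 0,"gripper": 1}
    - {"x": 0,"y": 0,"z": 3,"ax": 0,"ay": 0,"az": 0,"gripper": 1}

```text
clock: 25.9
position: [0.4657, -0.2235, 0.2265]
ee_rot: [0.866, 0.501, -0.0, -0.0]
ft_force: [0.0, -1.8, 3.1]
grip_width: 0.001
grasp_force: 1.0
```

apply_moves:
  rows:
    - {"x": 0,"y": 0,"z": 3,"ax": 0,"ay": 0,"az": 0,"gripper": 1}
    - {"x": 0,"y": 0,"z": 3,"ax": 0,"ay": 0,"az": 0,"gripper": 1}
    - {"x": 0,"y": 0,"z": 3,"ax": 0,"ay": 0,"az": 0,"gripper": 1}
    - {"x": 0,"y": 0,"z": 3,"ax": 0,"ay": 0,"az": 0,"gripper": 1}
    - {"x": 0,"y": 0,"z": 0,"ax": 0,"ay": 0,"az": 0,"gripper": 1}

```text
clock: 26.32
position: [0.4655, -0.2235, 0.2142]
ee_rot: [0.866, 0.5, -0.0, -0.0]
ft_force: [0.0, -1.0, 1.2]
grip_width: -0.002
grasp_force: 0.5
```

apply_moves:
  rows:
    - {"x": 0,"y": 0,"z": 3,"ax": 0,"ay": 0,"az": 0,"gripper": 1}
    - {"x": 0,"y": 0,"z": 3,"ax": 0,"ay": 0,"az": 0,"gripper": 1}
    - {"x": 0,"y": 0,"z": 3,"ax": 0,"ay": 0,"az": 0,"gripper": 1}
    - {"x": 0,"y": 0,"z": 3,"ax": 0,"ay": 0,"az": 0,"gripper": 1}
    - {"x": 0,"y": 0,"z": 2,"ax": 0,"ay": 0,"az": 0,"gripper": 1}

```text
clock: 26.73
position: [0.4659, -0.2232, 0.2005]
ee_rot: [0.866, 0.501, 0.0, -0.0]
ft_force: [0.9, 0.5, 2.5]
grip_width: -0.002
grasp_force: 1.3
```

apply_moves:
  rows:
    - {"x": 0,"y": 0,"z": 2,"ax": 0,"ay": 0,"az": 0,"gripper": 1}
    - {"x": 0,"y": 0,"z": 2,"ax": 0,"ay": 0,"az": 0,"gripper": 1}
    - {"x": 0,"y": 0,"z": 2,"ax": 0,"ay": 0,"az": 0,"gripper": 1}
    - {"x": 0,"y": 0,"z": 2,"ax": 0,"ay": 0,"az": 0,"gripper": 1}
    - {"x": 0,"y": 0,"z": 1,"ax": 0,"ay": 0,"az": 0,"gripper": 1}

```text
clock: 27.15
position: [0.4657, -0.2235, 0.1916]
ee_rot: [0.866, 0.501, -0.0, -0.0]
ft_force: [0.9, 0.5, 2.8]
grip_width: -0.003
grasp_force: 1.2
```

apply_moves:
  rows:
    - {"x": 0,"y": 0,"z": 1,"ax": 0,"ay": 0,"az": 0,"gripper": 1}
    - {"x": 0,"y": 0,"z": 1,"ax": 0,"ay": 0,"az": 0,"gripper": 1}
    - {"x": 0,"y": 0,"z": 1,"ax": 0,"ay": 0,"az": 0,"gripper": 1}
    - {"x": 0,"y": 0,"z": 1,"ax": 0,"ay": 0,"az": 0,"gripper": 1}
    - {"x": 0,"y": 0,"z": 0,"ax": 0,"ay": 0,"az": 0,"gripper": 1}

```text
clock: 27.57
position: [0.4656, -0.2235, 0.1877]
ee_rot: [0.866, 0.5, -0.0, -0.0]
ft_force: [0.5, -0.7, 1.6]
grip_width: -0.0
grasp_force: 0.9
```

apply_moves:
  rows:
    - {"x": 0,"y": 0,"z": 1,"ax": 0,"ay": 0,"az": 0,"gripper": 1}
    - {"x": 0,"y": 0,"z": 1,"ax": 0,"ay": 0,"az": 0,"gripper": 1}
    - {"x": 0,"y": 0,"z": 1,"ax": 0,"ay": 0,"az": 0,"gripper": 1}
    - {"x": 0,"y": 0,"z": 1,"ax": 0,"ay": 0,"az": 0,"gripper": 1}
    - {"x": 0,"y": 0,"z": 0,"ax": 0,"ay": 0,"az": 0,"gripper": 1}

```text
clock: 27.98
position: [0.4656, -0.2235, 0.1836]
ee_rot: [0.866, 0.501, -0.0, -0.0]
ft_force: [-0.1, -0.3, 1.4]
grip_width: -0.002
grasp_force: 0.9
```

apply_moves:
  rows:
    - {"x": 0,"y": 0,"z": 0.6,"ax": 0,"ay": 0,"az": 0,"gripper": 1}
    - {"x": 0,"y": 0,"z": 0.6,"ax": 0,"ay": 0,"az": 0,"gripper": 1}
    - {"x": 0,"y": 0,"z": 0.6,"ax": 0,"ay": 0,"az": 0,"gripper": 1}
    - {"x": 0,"y": 0,"z": 0,"ax": 0,"ay": 0,"az": 0,"gripper": 1}

```text
clock: 28.32
position: [0.4656, -0.2235, 0.182]
ee_rot: [0.866, 0.5, -0.0, -0.0]
ft_force: [0.1, -0.3, 2.5]
grip_width: -0.003
grasp_force: 0.9
```

apply_moves:
  rows:
    - {"x": 0,"y": 0,"z": 0.6,"ax": 0,"ay": 0,"az": 0,"gripper": 1}
    - {"x": 0,"y": 0,"z": 0.6,"ax": 0,"ay": 0,"az": 0,"gripper": 1}
    - {"x": 0,"y": 0,"z": 0.5,"ax": 0,"ay": 0,"az": 0,"gripper": 1}
    - {"x": 0,"y": 0,"z": 0,"ax": 0,"ay": 0,"az": 0,"gripper": 1}

```text
clock: 28.65
position: [0.4657, -0.2235, 0.1803]
ee_rot: [0.866, 0.501, 0.0, -0.0]
ft_force: [-0.2, -0.2, 1.6]
grip_width: -0.003
grasp_force: 0.9
```

apply_moves:
  rows:
    - {"x": 0,"y": 0,"z": 0.6,"ax": 0,"ay": 0,"az": 0,"gripper": 1}
    - {"x": 0,"y": 0,"z": 0.5,"ax": 0,"ay": 0,"az": 0,"gripper": 1}
    - {"x": 0,"y": 0,"z": 0,"ax": 0,"ay": 0,"az": 0,"gripper": 1}

```text
clock: 28.9
position: [0.4658, -0.2236, 0.1794]
ee_rot: [0.866, 0.5, 0.0, 0.0]
ft_force: [-1.0, 0.4, 4.1]
grip_width: -0.004
grasp_force: 1.7
```

apply_moves:
  rows:
    - {"x": 0,"y": 0,"z": 0.6,"ax": 0,"ay": 0,"az": 0,"gripper": 1}
    - {"x": 0,"y": 0,"z": 0,"ax": 0,"ay": 0,"az": 0,"gripper": 1}
    - {"x": 0,"y": 0,"z": 0,"ax": 0,"ay": 0,"az": 0,"gripper": 1}

```text
clock: 29.15
position: [0.4659, -0.2237, 0.179]
ee_rot: [0.866, 0.5, 0.0, 0.0]
ft_force: [-0.2, -1.1, 6.4]
grip_width: -0.001
grasp_force: 2.6
```

apply_moves:
  rows:
    - {"x": 0,"y": 0,"z": 0.6,"ax": 0,"ay": 0,"az": 0,"gripper": 1}
    - {"x": 0,"y": 0,"z": 0,"ax": 0,"ay": 0,"az": 0,"gripper": 1}
    - {"x": 0,"y": 0,"z": 0,"ax": 0,"ay": 0,"az": 0,"gripper": 1}

```text
clock: 29.4
position: [0.4659, -0.2239, 0.1786]
ee_rot: [0.866, 0.5, 0.0, 0.0]
ft_force: [-1.4, -0.9, 8.4]
grip_width: -0.001
grasp_force: 3.4
```

At its stop, with the same signature as red. I'll retreat upward and away, then take a last look.

apply_moves:
  rows:
    - {"x": 0,"y": 0,"z": -4,"ax": 0,"ay": 0,"az": 0,"gripper": 1}
    - {"x": 0,"y": 0,"z": -20,"ax": 0,"ay": 0,"az": 0,"gripper": 1}
    - {"x": 0,"y": 0,"z": -35,"ax": 0,"ay": 0,"az": 0,"gripper": 1}
    - {"x": 0,"y": 0,"z": -40,"ax": 0,"ay": 0,"az": 0,"gripper": 1}
    - {"x": 0,"y": 0,"z": -35,"ax": 0,"ay": 0,"az": 0,"gripper": 1}

```text
clock: 29.82
position: [0.4652, -0.2234, 0.3139]
ee_rot: [0.866, 0.5, -0.0, -0.0]
ft_force: [1.4, -0.5, 0.3]
grip_width: -0.001
grasp_force: 0.0
```

apply_moves:
  rows:
    - {"x": -20,"y": -10,"z": 0,"ax": 0,"ay": 0,"az": 0,"gripper": 1}
    - {"x": -30,"y": -15,"z": 0,"ax": 0,"ay": 0,"az": 0,"gripper": 1}
    - {"x": -20,"y": -10,"z": 0,"ax": 0,"ay": 0,"az": 0,"gripper": 1}
    - {"x": 0,"y": 0,"z": 0,"ax": 0,"ay": 0,"az": 0,"gripper": 1}
    - {"x": 0,"y": 0,"z": 0,"ax": 0,"ay": 0,"az": 0,"gripper": 1}

```text
clock: 30.23
position: [0.3997, -0.2671, 0.3121]
ee_rot: [0.866, 0.5, 0.001, -0.0]
ft_force: [0.2, -0.1, 1.3]
grip_width: -0.001
grasp_force: 0.0
```

Run:
```python
from h import *
S=cam("side");T=cam("top"); o=get_obs();print(o["clock"],o["position"],o["ft_force"])
c=np.array([.5015,-.162,.1772]);u=np.array([.5,.866,0])
for a in(-30,-35,-40):
  a=np.radians(a); q=c-(.029+.065*np.cos(a))*u+[0,0,.02+.065*np.sin(a)]; print((proj(S,q)[0]-[267-32,215-37])*6,(proj(T,q)[0]-[320-32,200-37])*6+[384,0])
cv2.imwrite("pics/c8.png",np.hstack([crop(S[0],267,215,64,75,6)[0],crop(T[0],320,200,64,75,6)[0]]))
```

```text
30.3333 [ 0.40098472 -0.26588016  0.31191851] [-0.26030016  0.56456667  0.96338285]
[115.28293879 438.41061254] [714.38476554 280.05763516]
[118.25454975 442.19064001] [706.7095129  277.66185308]
[121.53444183 444.61952676] [698.47917376 274.84581293]
```

View pics/c8.png

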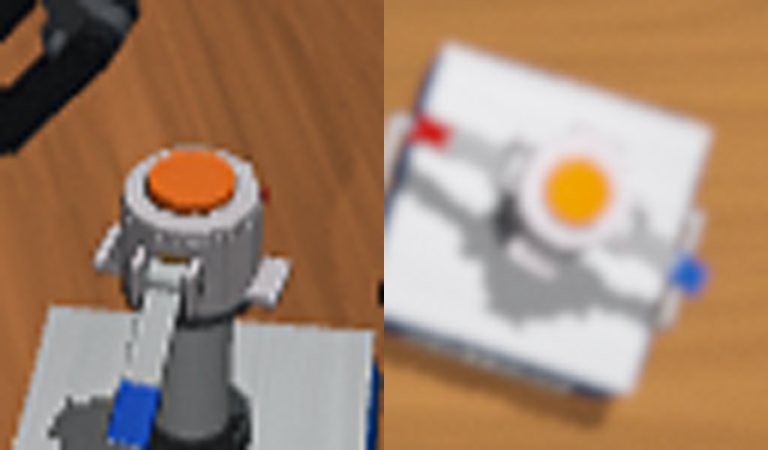

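The blue tip is at about (132,440) in the side view and (704,279) in the top view, consistent with its −40° stop. The cap is upright and flush, and the gripper is clear.

```bash
python3 -c "
from workcell import *
print(hand_in())"
```

```text
the job is handed in; nothing more can be done
None
```

The cap is pushed home on the tank neck, both cam arms are swung down to their stops (red first, then blue), and the job is handed in at about 30 s; the judge returned no verdict.

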